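Rock-test the bird-feeder trays and hang the sound ones

ROBOT

A 7-joint arm with a two-finger parallel gripper is mounted at the origin on the work surface. World frame = base frame: x ahead of the robot, y to its left, z up, the work surface at z = 0. Lengths are in m, angles in rad, forces in N, time in s.
With the tool pointing down it reaches from about 0.4 to 0.85 m from the base axis. Payload 4.5 kg.
Tool frame: the origin (TCP) lies at the very end of the fingers, on their centre line; the grasp point (between the pads) lies 19 mm behind it; z points along the fingers, y is the line along which they close (so a half turn about z gives the same grasp; the last joint's range is limited). The gripper opens to 88 mm and grips with 3 to 60 N. Pads are 18 mm wide; open, the fingers measure 123 mm over their backs; the gripper's body (75 mm by 187 mm) begins 45 mm behind the grasp point.
Start: joints at [1.322, 0.689, -0.195, 1.565, 0.157, 0.902, -0.215], TCP at [0.174, -0.6, 0.206] pointing down, gripper open.
Joint ranges: [-3.01, 3.01], [-0.46, 2.08], [-1.47, 1.51], [0.13, 2.56], [-1, 4.14], [0.04, 2.09], [-2.66, 2.66]. Speed limits (rad/s): [2.57, 2.57, 3.14, 3.14, 3.14, 3.14, 3.14].

INTERFACE

Orientations are given as a unit quaternion [x, y, z, w].
In Python, from plant import r gives the robot as it stands. The module is installed in compiled form; this text tells all that it offers.
- The arm moves only by the tool step_arm, never from a script. Its argument "increments" is a list of rows, each a list of 2 entries, a list of its own where there are three numbers: the shift along the world's x, y, z in cm, then the turn, a rotation vector about the world's x, y, z in degrees. A call has exactly 10 rows; each row shifts and turns the commanded pose from where the row before left it; what a row does not reach is not made up. A row lasts 1/10 s, in which the tool goes at most 50 mm and 8.59 degrees, less where a joint would pass 70% of its speed; a pose out of reach is approached as far as the arm can. A call is refused whole if a number of a shift passes 5 or a number of a turn 8.59, either way. A call with a gripper value outside its range is refused whole. "fingers" is the opening, from 0 (shut) to 1 (fully open), set as the call begins (left out, the last holds). The fingers move at their own pace and stop on an object; "grip_force" is the grip in N (left out, the last holds). Time passes only in rows, so rows that do not move let the fingers close, or fill a call up. It gives the time, the measured TCP pose, the force, the opening and the grip force at its end, in the units of the state.
- r.get_state(): the state, without advancing time (a new reading comes with each control period).
- r.snapshot(name): name is "scene" or "top" or "wrist"; returns (picture, depth): 480x640x3 uint8, red, green, blue; 480x640 float32, m along the optical axis (not along the pixel's ray), 0 where there is no reading.
- r.calibration(name): a dict with "fov_y" (degrees; the focal length in pixels is half the picture's height over the tangent of half this angle, whatever the lens; pixels are square), "cx", "cy" (the principal point, pixels), "R" (3x3) and "t" (3): a world point X has camera coordinates R X + t. Camera axes: x right, y down, z forward; pixel columns grow to the right and rows downward; lengths in m; the calibration is good to about 2 mm. A picture is of the moment at which its call begins: read the wrist's pose just before it. calibration takes no time and is no camera call; for the wrist camera it gives the pose at the moment of the call.
- r.finish_job(): hands the job in; it is judged then, once.
The state is a dict: "clock": time; "q": joint angles; "qd": joint speeds; "joint_torque": joint torques, N m; "tool_pos": TCP position; "eef_rot": TCP orientation; "contact_force": force on the tool from outside, world axes, zero at the start; "moment": the same for the moment, N m; "opening": opening from 0.0 (shut) to 1.0 (fully open); "finger_force": force on a finger pad.
Only numpy, scipy, OpenCV 4.12 (cv2) and the standard library are available. Lean on these libraries where they do the work, as an engineer would, in place of code of your own. Each camera call takes 0.05 s, during which the arm holds its last target. There are 200 camera calls.

TASK

Check the wooden bird-feeder trays for warp one after another, the longest first and the shortest last: stand each on the stone slab, press down on its left end and then on its right end (left and right as you look the way its hook opens) and see whether it rocks. Hang every sound tray by its hook in the lower loop of a hanger on the hook rail, the long one from the left hanger, the middle-sized one from the middle hanger and the short one from the right hanger, and stand every tray that rocks upright on top of the black storage box. Do not disturb the cup, jar, brush and shoe horn there.

Things in the scene. Friction and masses are not known exactly. Their poses are not given: they have to be found in the camera images.
- long_1_knob (a point): long feeder tray no. 1 (one of this size at most is present, flat or bowed; the number does not tell which): board 130 (y) x 58 (x) x 10 mm; in its middle a steel foot plate and a 10 mm square post up to 95 mm above the underside, on it a hook, on that a knob 10 (y) x 16 (x) mm from 145 to 182 mm; about 0.14 kg. Point: in the knob, 168 mm above the underside, where to grip. z up, x the way the hook opens, y along the board to its left end
- long_1_hook (a point): inside the crown of long_1's hook, 136 mm above the underside on the post's axis: the centre of a 6 mm bar that carries the tray. Hook of 6 mm wire in the x-z plane: it rises from the post on the -x side, arches over (inner radius 11 mm), its tip ends on the +x side 119 mm up. The mouth opens to +x, from 95 to 119 mm up: a bar enters at 108 mm, then rises 28 mm into the crown
- long_2_knob (a point): long feeder tray no. 2 (one of this size at most is present, flat or bowed; the number does not tell which): board 130 (y) x 58 (x) x 10 mm; in its middle a steel foot plate and a 10 mm square post up to 95 mm above the underside, on it a hook, on that a knob 10 (y) x 16 (x) mm from 145 to 182 mm; about 0.14 kg. Point: in the knob, 168 mm above the underside, where to grip. z up, x the way the hook opens, y along the board to its left end
- long_2_hook (a point): inside the crown of long_2's hook, 136 mm above the underside on the post's axis: the centre of a 6 mm bar that carries the tray. Hook of 6 mm wire in the x-z plane: it rises from the post on the -x side, arches over (inner radius 11 mm), its tip ends on the +x side 119 mm up. The mouth opens to +x, from 95 to 119 mm up: a bar enters at 108 mm, then rises 28 mm into the crown
- mid_1_knob (a point): middle-sized feeder tray no. 1 (one of this size at most is present, flat or bowed; the number does not tell which): board 110 (y) x 58 (x) x 10 mm; in its middle a steel foot plate and a 10 mm square post up to 95 mm above the underside, on it a hook, on that a knob 10 (y) x 16 (x) mm from 145 to 182 mm; about 0.14 kg. Point: in the knob, 168 mm above the underside, where to grip. z up, x the way the hook opens, y along the board to its left end
- mid_1_hook (a point): inside the crown of mid_1's hook, 136 mm above the underside on the post's axis: the centre of a 6 mm bar that carries the tray. Hook of 6 mm wire in the x-z plane: it rises from the post on the -x side, arches over (inner radius 11 mm), its tip ends on the +x side 119 mm up. The mouth opens to +x, from 95 to 119 mm up: a bar enters at 108 mm, then rises 28 mm into the crown
- mid_2_knob (a point): middle-sized feeder tray no. 2 (one of this size at most is present, flat or bowed; the number does not tell which): board 110 (y) x 58 (x) x 10 mm; in its middle a steel foot plate and a 10 mm square post up to 95 mm above the underside, on it a hook, on that a knob 10 (y) x 16 (x) mm from 145 to 182 mm; about 0.14 kg. Point: in the knob, 168 mm above the underside, where to grip. z up, x the way the hook opens, y along the board to its left end
- mid_2_hook (a point): inside the crown of mid_2's hook, 136 mm above the underside on the post's axis: the centre of a 6 mm bar that carries the tray. Hook of 6 mm wire in the x-z plane: it rises from the post on the -x side, arches over (inner radius 11 mm), its tip ends on the +x side 119 mm up. The mouth opens to +x, from 95 to 119 mm up: a bar enters at 108 mm, then rises 28 mm into the crown
- short_1_knob (a point): short feeder tray no. 1 (one of this size at most is present, flat or bowed; the number does not tell which): board 90 (y) x 58 (x) x 10 mm; in its middle a steel foot plate and a 10 mm square post up to 95 mm above the underside, on it a hook, on that a knob 10 (y) x 16 (x) mm from 145 to 182 mm; about 0.14 kg. Point: in the knob, 168 mm above the underside, where to grip. z up, x the way the hook opens, y along the board to its left end
- short_1_hook (a point): inside the crown of short_1's hook, 136 mm above the underside on the post's axis: the centre of a 6 mm bar that carries the tray. Hook of 6 mm wire in the x-z plane: it rises from the post on the -x side, arches over (inner radius 11 mm), its tip ends on the +x side 119 mm up. The mouth opens to +x, from 95 to 119 mm up: a bar enters at 108 mm, then rises 28 mm into the crown
- short_2_knob (a point): short feeder tray no. 2 (one of this size at most is present, flat or bowed; the number does not tell which): board 90 (y) x 58 (x) x 10 mm; in its middle a steel foot plate and a 10 mm square post up to 95 mm above the underside, on it a hook, on that a knob 10 (y) x 16 (x) mm from 145 to 182 mm; about 0.14 kg. Point: in the knob, 168 mm above the underside, where to grip. z up, x the way the hook opens, y along the board to its left end
- short_2_hook (a point): inside the crown of short_2's hook, 136 mm above the underside on the post's axis: the centre of a 6 mm bar that carries the tray. Hook of 6 mm wire in the x-z plane: it rises from the post on the -x side, arches over (inner radius 11 mm), its tip ends on the +x side 119 mm up. The mouth opens to +x, from 95 to 119 mm up: a bar enters at 108 mm, then rises 28 mm into the crown
- hanger_left_loop (a point): left hanger (seen from the robot): loose steel strap hooked over the rail's upper bar and resting on the lower, with a closed loop of 6 mm wire at its lower end that stands out level towards the robot (-x); window 42 mm wide (y), 39 mm deep (x), free above and below. Point: middle of the loop's front bar, which runs along y; 85 mm before and 108 mm below the rail's upper bar
- hanger_mid_loop (a point): middle hanger (seen from the robot): loose steel strap hooked over the rail's upper bar and resting on the lower, with a closed loop of 6 mm wire at its lower end that stands out level towards the robot (-x); window 42 mm wide (y), 39 mm deep (x), free above and below. Point: middle of the loop's front bar, which runs along y; 85 mm before and 108 mm below the rail's upper bar
- hanger_right_loop (a point): right hanger (seen from the robot): loose steel strap hooked over the rail's upper bar and resting on the lower, with a closed loop of 6 mm wire at its lower end that stands out level towards the robot (-x); window 42 mm wide (y), 39 mm deep (x), free above and below. Point: middle of the loop's front bar, which runs along y; 85 mm before and 108 mm below the rail's upper bar
- slab: flat polished stone slab used as surface plate, fixed: 130 (x) x 180 (y) x 20 mm; origin at the centre of its underside, so its top is at z = 20 mm. A flat tray pressed on an end stays put; a bowed one stands level on an 18 mm strip across its middle, its ends 3.6 to 5.6 mm up, and tips about 0.1 rad to the end that is pressed (5 N is plenty), then rocks back level within seconds
- box: black plastic storage box with a (closed) drawer, fixed: 300 (x) x 300 (y) x 120 mm high, origin at the centre of its underside, so its top is at z = 120 mm. The left near part of its top, x -145..+45 and y 0..+140 mm in its frame, is free; other things stand beside and behind that
- rail: hook rail: steel bar of 12 mm diameter along y, 460 mm long, 325 mm above the deck, and a second bar 90 mm below it, held by arms from the balcony railing beyond; fixed. Origin on the deck below the bars' middle; the hangers hang about 170 mm apart
- cup: green ceramic cup, 72 mm wide, 85 mm tall; stands on the storage box, to be left alone; origin at its underside centre
- jar: glass jar with lid, 66 mm wide, 100 mm tall; stands on the storage box, to be left alone; origin at its underside centre
- brush: blue plastic brush 190 mm long, lying along the back of the box (box y); stands on the storage box, to be left alone; origin at its underside near its middle
- shoe_horn: stainless shoe horn 170 mm long, lying along the back edge of the box (box y); stands on the storage box, to be left alone; origin at its underside near its middle
- pot: small empty terracotta pot, 64 mm wide, 60 mm tall, at times on the deck at the left beyond the trays (None = absent); not part of the job; origin at its underside centre
Mind the look-alikes: they are no part of the job. Leave any turquoise look-alike of the part that bears long_1_knob alone.

How it is judged:
By the outcome, as a careful person would: the job done as asked, in the order asked, and still so for the second after the job is handed in, with the robot touching nothing.
Of long_1, long_2 only 1 to 1 are there at a start; the rules pass over those that are not, and their reading is None.
Of mid_1, mid_2 only 1 to 1 are there at a start; the rules pass over those that are not, and their reading is None.
Of short_1, short_2, pot only 1 to 1 are there at a start; the rules pass over those that are not, and their reading is None.
At some moment in a run one of long_1, long_2, mid_1, mid_2, short_1, short_2 may be knocked a few centimetres aside while the robot is not near it.
It also fails if it takes over 210 s, if anything falls off the work surface, if the arm or the gripper's body presses on something with over 40 N, if the wrist force passes 120 N, or if a joint passes its speed limit or range.

## Working session

There is one attempt and no reset: what is moved stays moved. The work goes in short steps, Python scripts to look and compute and a tool call to move; the robot and the scene stay as the last step left them, time stands still between calls to the robot, and variables do not carry over. Pictures are saved under pics/ and viewed, at most 14 in all, crops included, and the job is handed in when it is done.

Besides the shell and the picture viewer there is one more tool, called after "Call:" as name(argument=value, ...), one argument or row to a line, values as JSON. step_arm: Moves the arm, as the interface text tells. Its arguments: {"type":"object","properties":{"increments":{"type":"array","items":{"type":"array"}},"fingers":{"type":"number"},"grip_force":{"type":"number"}},"required":["increments"]}

```bash
mkdir -p pics; cat > h.py <<'E'
import numpy as np, cv2
from plant import r
def cal(n):
    c=r.calibration(n); f=240/np.tan(np.radians(c["fov_y"]/2)); return f,c["cx"],c["cy"],np.array(c["R"]),np.array(c["t"])
def cloud(n,d,c=None):
    f,cx,cy,R,t=c or cal(n); v,u=np.mgrid[0:480,0:640]
    P=np.stack([(u-cx)/f*d,(v-cy)/f*d,d],-1); W=(P-t)@R; W[d==0]=np.nan; return W
def ray(n,u,v,z,c=None):
    f,cx,cy,R,t=c or cal(n); o=-R.T@t; k=R.T@np.array([(u-cx)/f,(v-cy)/f,1]); return o+k*(z-o[2])/k[2]
def snap(n,name=None):
    c=cal(n); p,d=r.snapshot(n)
    if name: cv2.imwrite(f"pics/{name}.png",p[...,::-1]); np.savez(f"pics/{name}.npz",p=p,d=d)
    return p,d,c
def proj(n,X,c=None):
    f,cx,cy,R,t=c or cal(n); q=R@np.array(X)+t; return q[0]/q[2]*f+cx,q[1]/q[2]*f+cy
E
python3 - <<'E'
from h import *
snap("scene","s0");snap("top","t0");snap("wrist","w0")
for n in("scene","top","wrist"):
    f,cx,cy,R,t=cal(n);print(n,f,cx,cy,(-R.T@t).round(3),R.round(2).tolist())
s=r.get_state();print(s)
E
```

```text
scene 551.9377996442296 319.81184072149347 240.32695476898695 [1.159 0.729 1.084] [[-0.79, 0.61, 0.01], [0.41, 0.55, -0.73], [-0.45, -0.57, -0.69]]
top 455.4860482558316 317.0100108364645 245.2415144876283 [ 0.461 -0.019  1.249] [[-0.01, -1.0, -0.0], [-1.0, 0.01, -0.07], [0.07, -0.0, -1.0]]
wrist 342.81597387033804 324.7585083451307 242.16470809129387 [ 0.251 -0.577  0.384] [[0.28, -0.96, -0.0], [-0.91, -0.27, 0.31], [-0.3, -0.08, -0.95]]
{'clock': 0.15, 'q': array([ 1.32178213,  0.68981208, -0.19450386,  1.56604931,  0.15729472,
        0.90254039, -0.21510055]), 'qd': array([ 0.00028815, -0.00345977, -0.00065074, -0.0042187 , -0.00052908,
       -0.00168043, -0.00020235]), 'joint_torque': array([-1.73927328e-03, -5.27861488e+01, -1.26877550e+00, -1.53586167e+01,
       -5.25559962e-02,  3.87636610e-03,  1.21630501e-04]), 'tool_pos': array([ 0.17421706, -0.59968956,  0.20529564]), 'eef_rot': array([ 9.90015842e-01,  1.40954344e-01, -1.57711597e-04, -6.93177893e-04]), 'contact_force': array([-0.13118983, -0.18766983, -0.50761199]), 'moment': array([-0.03350348, -0.03428432,  0.00972156]), 'finger_force': 0.0, 'opening': 1.0017164645207943}
```

View pics/t0.png

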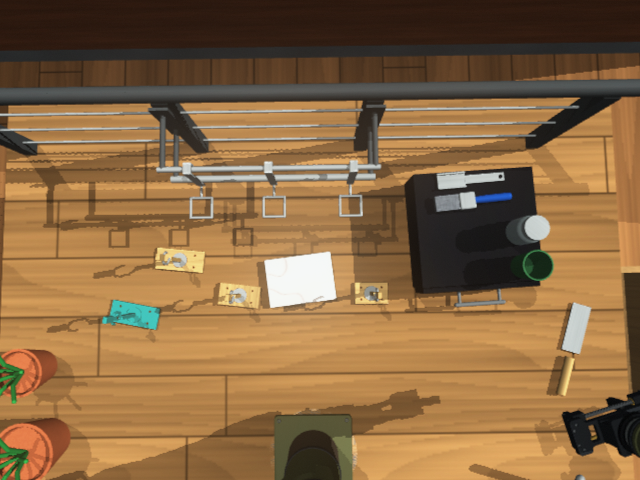

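View pics/s0.png

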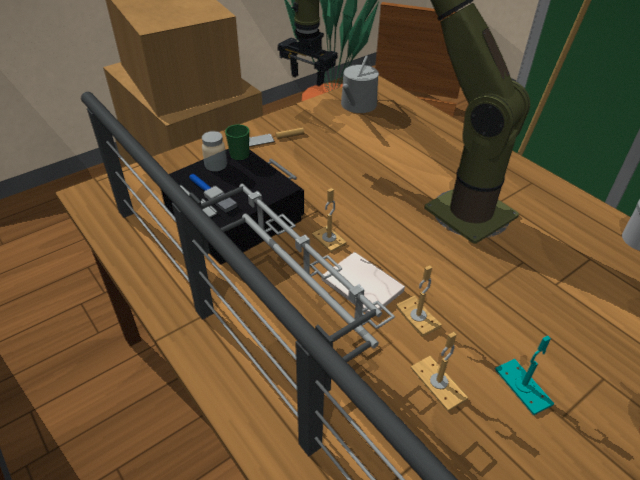

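The top view shows the long tray at (180,260), the middle one at (239,296), the short one at (370,293), the turquoise look-alike at (134,314) and the slab at (300,280). The loops are at (201,207), (274,206) and (350,205), and the box is at (475,228). Next I'll measure them.

```bash
python3 - <<'E'
from h import *
cs=cal("scene");ct=cal("top")
D=np.load("pics/t0.npz");W=cloud("top",D["d"],ct);p=D["p"];hsv=cv2.cvtColor(p,cv2.COLOR_RGB2HSV)
S=np.load("pics/s0.npz");WS=cloud("scene",S["d"],cs)
print("deck z",np.nanmedian(W[330:360,200:400,2]))
# boards: height 5..16mm
def rect(mask,n,z):
    mask=cv2.morphologyEx(mask.astype(np.uint8),cv2.MORPH_OPEN,np.ones((3,3)))
    k,l,st,ce=cv2.connectedComponentsWithStats(mask)
    for i in range(1,k):
        if st[i,4]<300: continue
        ys,xs=np.where(l==i)
        hull=cv2.convexHull(np.stack([xs,ys],1).astype(np.int32))[:,0]
        pts=np.array([ray("top",a,b,z,ct)[:2] for a,b in hull])
        (c,s,a)=cv2.minAreaRect((pts*1000).astype(np.float32)); 
        print(n,"pix",ce[i].round(),"c",np.round(c,1),"size",np.round(s,1),"ang",round(a,1))
reg=np.zeros((480,640),bool);reg[230:340,90:420]=1
rect(reg&(W[...,2]>.005)&(W[...,2]<.016),"board",.01)
rect(reg&(hsv[...,1]<40)&(hsv[...,2]>150),"slab",.02)
reg2=np.zeros((480,640),bool);reg2[160:310,400:560]=1
rect(reg2&(W[...,2]>.112)&(W[...,2]<.128),"box",.12)
# knob/hook pts from scene by tray region
for nm,(u,v) in dict(long=(180,260),mid=(239,296),short=(370,293)).items():
    c=ray("top",u,v,.01,ct)[:2]
    for src,w in(("top",W),("scene",WS)):
        m=(np.abs(w[...,0]-c[0])<.05)&(np.abs(w[...,1]-c[1])<.05)
        for a,b in((.15,.19),(.1,.145),(.03,.09)):
            q=w[m&(w[...,2]>a)&(w[...,2]<b)]
            if len(q):print(nm,src,a,b,len(q),"med",np.median(q,0).round(4),"min",q.min(0).round(3),"max",q.max(0).round(3))
# rail and loops
for nm,(u,v) in dict(L=(201,207),M=(274,206),R=(350,205)).items():
    z=W[v-25:v+15,u-25:u+25].reshape(-1,3)
    q=z[(z[:,2]>.19)&(z[:,2]<.235)&(z[:,0]<.64)];print(nm,len(q),q.min(0).round(3),q.max(0).round(3),np.median(q,0).round(3))
q=W[160:176,165:375].reshape(-1,3);q=q[(q[:,2]>.31)&(q[:,2]<.34)];print("rail",len(q),q.min(0),q.max(0),np.median(q,0))
i=S["p"][170:420,290:570];cv2.imwrite("pics/s0c.png",cv2.resize(i,None,fx=2.3,fy=2.3,interpolation=2)[:600,:,::-1])
E
```

```text
deck z -0.0004900044847894125
board pix [183. 260.] c [517.6 352.8] size [126.7  57.6] ang 83.9
board pix [370. 292.] c [ 421.7 -164.2] size [87.  53.9] ang 89.3
board pix [242. 294.] c [419.8 191.7] size [109.2  57.9] ang 83.0
board pix [138. 314.] c [371.9 474.5] size [130.5  57.8] ang 78.9
slab pix [300. 279.] c [461.5  27.6] size [129.4 179.8] ang 6.9
box pix [472. 229.] c [ 586.8 -420.4] size [285.  302.2] ang 3.2
long top 0.15 0.19 57 med [0.5174 0.3511 0.1783] min [0.51  0.349 0.15 ] max [0.525 0.36  0.185]
long top 0.1 0.145 37 med [0.5098 0.3537 0.1332] min [0.503 0.35  0.1  ] max [0.533 0.357 0.145]
long top 0.03 0.09 27 med [0.5173 0.35   0.0609] min [0.512 0.349 0.033] max [0.522 0.354 0.089]
long scene 0.15 0.19 99 med [0.5249 0.3615 0.1715] min [0.512 0.354 0.151] max [0.531 0.365 0.183]
long scene 0.1 0.145 69 med [0.5149 0.3601 0.1262] min [0.504 0.354 0.1  ] max [0.539 0.365 0.144]
long scene 0.03 0.09 104 med [0.5236 0.3619 0.0605] min [0.513 0.353 0.03 ] max [0.527 0.365 0.09 ]
mid top 0.15 0.19 49 med [0.4198 0.1902 0.18  ] min [0.412 0.187 0.151] max [0.428 0.197
[... 766 characters left out ...]
 0.417 -0.163  0.038] max [ 0.426 -0.16   0.089]
short scene 0.15 0.19 69 med [ 0.4264 -0.1575  0.1693] min [ 0.415 -0.166  0.151] max [ 0.434 -0.152  0.184]
short scene 0.1 0.145 51 med [ 0.4187 -0.1591  0.1273] min [ 0.406 -0.166  0.101] max [ 0.442 -0.152  0.145]
short scene 0.03 0.09 80 med [ 0.4256 -0.1575  0.061 ] min [ 0.418 -0.166  0.03 ] max [ 0.431 -0.154  0.09 ]
L 144 [0.602 0.216 0.213] [0.64  0.27  0.225] [0.612 0.24  0.218]
M 113 [0.603 0.052 0.214] [0.64  0.103 0.223] [0.608 0.073 0.219]
R 144 [ 0.603 -0.124  0.213] [ 0.64  -0.071  0.223] [ 0.612 -0.1    0.219]
rail 1458 [ 0.67755887 -0.13888947  0.31158097] [0.70969531 0.29248499 0.33865655] [0.68878866 0.076571   0.32968923]
```

View pics/s0c.png

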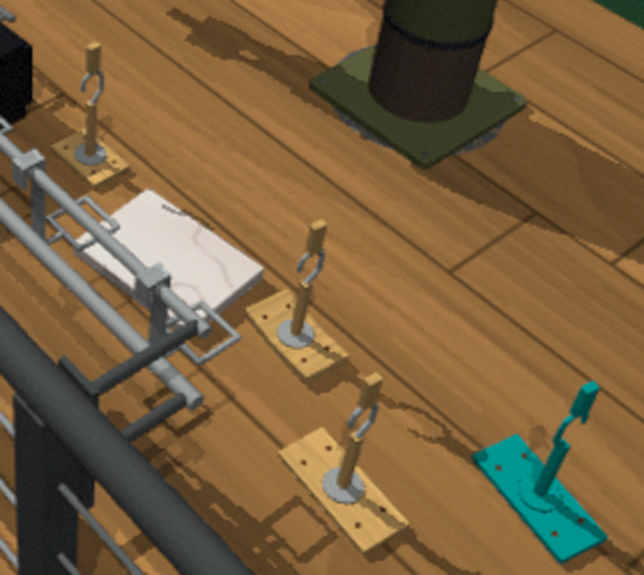

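Long, middle and short trays all have hooks opening to +x, since the wire lies on the -x side. The one at crop (540,470) is turquoise, so I leave it alone. I'll go above the long tray now.

Call:
step_arm(
  increments=[
    [[2.8,3.5,1.1],[0,0,-2.2]],
    [[2.8,3.5,1.1],[0,0,-2.2]],
    [[2.8,3.5,1.1],[0,0,-2.2]],
    [[2.8,3.5,1.1],[0,0,-2.2]],
    [[2.8,3.5,1.1],[0,0,-2.2]],
    [[2.8,3.5,1.1],[0,0,-2.2]],
    [[2.8,3.5,1.1],[0,0,-2.2]],
    [[2.8,3.5,1.1],[0,0,-2.2]],
    [[2.8,3.5,1.1],[0,0,-2.2]],
    [[2.8,3.5,1.1],[0,0,-2.2]],
  ],
  fingers=0.6,
  grip_force=30,
)

```text
clock: 1.15
tool_pos: [0.4551, -0.2485, 0.3163]
eef_rot: [0.999, -0.051, -0.0, 0.0]
contact_force: [0.4, -0.7, -0.7]
opening: 0.602
finger_force: 0.0
```

Call:
step_arm(
  increments=[
    [[0.5,3.9,0],[0,0,0]],
    [[0.5,3.9,0],[0,0,0]],
    [[0.5,3.9,0],[0,0,0]],
    [[0.5,3.9,0],[0,0,0]],
    [[0.5,3.9,0],[0,0,0]],
    [[0.5,3.9,0],[0,0,0]],
    [[0.5,3.9,0],[0,0,0]],
    [[0.5,3.9,0],[0,0,0]],
    [[0.5,3.9,0],[0,0,0]],
    [[0.5,3.9,0],[0,0,0]],
  ],
)

```text
clock: 2.15
tool_pos: [0.5042, 0.1413, 0.3158]
eef_rot: [0.999, -0.051, -0.0, 0.0]
contact_force: [1.4, -0.4, -0.2]
opening: 0.597
finger_force: 0.0
```

Call:
step_arm(
  increments=[
    [[0.2,2.6,-0.5],[0,0,0]],
    [[0.2,2.6,-0.5],[0,0,0]],
    [[0.2,2.6,-0.5],[0,0,0]],
    [[0.2,2.6,-0.5],[0,0,0]],
    [[0.2,2.6,-0.5],[0,0,0]],
    [[0.2,2.6,-0.5],[0,0,0]],
    [[0.2,2.6,-0.5],[0,0,0]],
    [[0.2,2.6,-0.5],[0,0,0]],
    [[0,0,0],[0,0,0]],
    [[0,0,0],[0,0,0]],
  ],
)

```text
clock: 3.15
tool_pos: [0.52, 0.3477, 0.2753]
eef_rot: [0.999, -0.05, -0.0, 0.001]
contact_force: [0.2, -0.8, 0.2]
opening: 0.599
finger_force: 0.0
```

```bash
cat >> h.py <<'E'
from scipy.spatial.transform import Rotation as Rot
def st():
    s=r.get_state();R=Rot.from_quat(s["eef_rot"]).as_matrix();y=R[:,1]
    print("t",round(s["clock"],2),"tcp",(s["tool_pos"]*1000).round(1),"yAng",round(np.degrees(np.arctan2(y[1],y[0]))%180,1),"ztool",R[:,2].round(3),"F",np.round(s["contact_force"],1),"open",round(s["opening"],3),"ff",round(s["finger_force"],1));return s
def knob(n,c,rad=.03,z0=.15,z1=.2,save=None):
    p,d,k=snap(n,save);W=cloud(n,d,k)
    m=(np.hypot(W[...,0]-c[0],W[...,1]-c[1])<rad)&(W[...,2]>z0)&(W[...,2]<z1)
    q=W[m];
    if len(q):print(n,"n",len(q),"med",np.median(q,0).round(4),"lo",np.percentile(q,3,axis=0).round(4),"hi",np.percentile(q,97,axis=0).round(4))
    return q
E
python3 - <<'E'
from h import *
st();knob("wrist",(.518,.353),.02,save="w1");knob("top",(.518,.353),.02);knob("scene",(.518,.353),.02)
E
```

```text
t 3.15 tcp [520.  347.7 275.3] yAng 84.3 ztool [-0.001 -0.001 -1.   ] F [ 0.2 -0.8  0.2] open 0.599 ff 0.0
wrist n 319 med [0.5236 0.3582 0.1813] lo [0.5135 0.3536 0.1534] hi [0.5279 0.3633 0.1832]
scene n 100 med [0.5245 0.3619 0.1707] lo [0.5145 0.3545 0.1507] hi [0.5294 0.3645 0.1825]
```

View pics/w1.png

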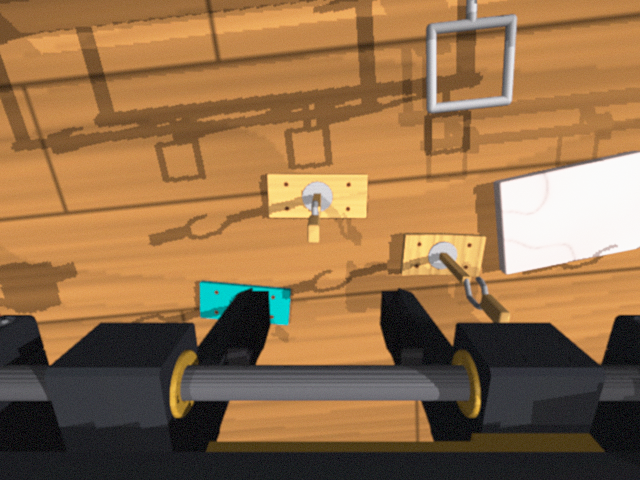

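The wrist view shows the long tray's knob at about (314,228) between the fingers, 10 mm to the left of centre. I'll lower and grip.

Call:
step_arm(
  increments=[
    [[0.0,0.5,-1.8],[0,0,0]],
    [[0,0.4,-1.8],[0,0,0]],
    [[0,0,-1.8],[0,0,0]],
    [[0,0,-1.8],[0,0,0]],
    [[0,0,-1.8],[0,0,0]],
    [[0,0,-1.8],[0,0,0]],
    [[0,0,-1.8],[0,0,0]],
    [[0,0,0],[0,0,0]],
    [[0,0,0],[0,0,0]],
    [[0,0,0],[0,0,0]],
  ],
)

```text
clock: 4.3
tool_pos: [0.5213, 0.3569, 0.1513]
eef_rot: [0.999, -0.051, 0.001, -0.001]
contact_force: [-0.6, 0.1, 0.8]
opening: 0.594
finger_force: 0.0
```

Call:
step_arm(
  increments=[
    [[0,0,0],[0,0,0]],
    [[0,0,0],[0,0,0]],
    [[0,0,0],[0,0,0]],
    [[0,0,0],[0,0,0]],
    [[0,0,0],[0,0,0]],
    [[0,0,0],[0,0,0]],
    [[0,0,0],[0,0,0]],
    [[0,0,0],[0,0,0]],
    [[0,0,0],[0,0,0]],
    [[0,0,0],[0,0,0]],
  ],
  fingers=0,
)

```text
clock: 5.3
tool_pos: [0.5204, 0.3568, 0.1499]
eef_rot: [0.999, -0.051, -0.0, 0.0]
contact_force: [0.3, 0.3, -0.6]
opening: 0.008
finger_force: 0.0
```

```bash
python3 - <<'E'
from h import *
st();knob("scene",(.52,.357),.02,.03,.09);p=proj("top",(.462,.028,.02));print(p)
E
```

```text
t 5.3 tcp [520.4 356.8 149.9] yAng 84.2 ztool [-0. -0. -1.] F [ 0.3  0.3 -0.6] open 0.008 ff 0.0
scene n 104 med [0.5241 0.3613 0.0609] lo [0.5165 0.3542 0.0335] hi [0.5262 0.3646 0.0883]
(np.float64(299.7175686424464), np.float64(278.9324335759717))
```

```bash
python3 - <<'E'
from h import *
p,d,c=snap("scene");W=cloud("scene",d,c);u,v=map(int,proj("scene",(.52,.357,.12)))
i=p[v-110:v+90,u-130:u+130];w=snap("wrist")[0]
a=cv2.resize(i,(520,400),interpolation=2);b=cv2.resize(w,(533,400))[:,133:400]
cv2.imwrite("pics/a1.png",np.hstack([a,b])[...,::-1])
E
```

```text
(no output)
```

View pics/a1.png

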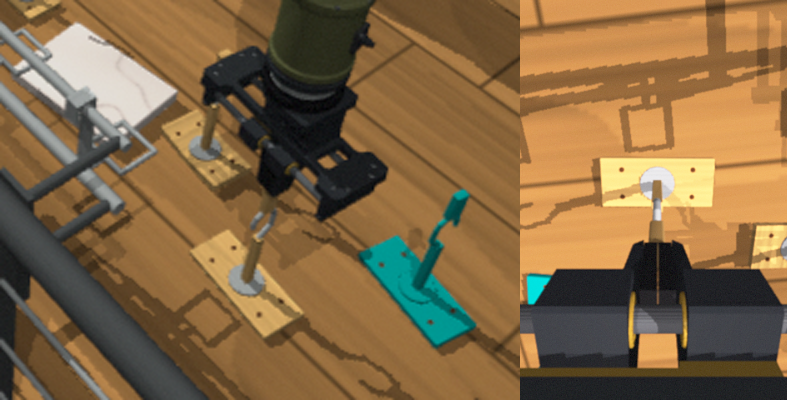

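```bash
python3 - <<'E'
from h import *
st()
p,d,c=snap("wrist");W=cloud("wrist",d,c)
for v in range(200,380,8): print(v,W[v,326].round(3),W[v,318].round(3),W[v,336].round(3),p[v,326])
print(proj("wrist",(.520,.357,.182)),proj("wrist",(.520,.357,.150)),proj("wrist",(.528,.357,.182)))
E
```

```text
t 5.45 tcp [520.4 356.8 149.9] yAng 84.2 ztool [-0. -0. -1.] F [-0.8  0.4  0.6] open 0.006 ff 0.0
200 [0.539 0.355 0.012] [0.539 0.362 0.01 ] [0.538 0.345 0.009] [223 207 194]
208 [0.532 0.356 0.013] [0.532 0.363 0.013] [0.531 0.346 0.013] [237 236 237]
216 [0.524 0.356 0.014] [0.525 0.364 0.013] [0.523 0.347 0.012] [185 157 130]
224 [0.524 0.356 0.044] [0.524 0.363 0.039] [0.515 0.348 0.013] [151 118  70]
232 [0.525 0.356 0.068] [0.525 0.363 0.067] [0.508 0.348 0.013] [149 114  67]
240 [0.536 0.355 0.126] [0.525 0.362 0.089] [0.499 0.349 0.011] [155 152 160]
248 [0.534 0.356 0.135] [0.521 0.363 0.095] [0.49 0.35 0.01] [182 186 188]
256 [0.53  0.356 0.139] [0.48  0.369 0.001] [ 0.478  0.351 -0.   ] [236 235 238]
264 [0.527 0.356 0.143] [0.471 0.37  0.   ] [0.47  0.351 0.   ] [201 188 179]
272 [0.528 0.356 0.157] [0.528 0.361 0.157] [0.461 0.352 0.001] [157 120  70]
280 [0.528 0.356 0.168] [0.528 0.361 0.167] [0.452 0.353 0.001] [158 122  74]
288 [0.527 0.356 0.176] [0.528 0.36  0.176] [0.443 0.354 0.001] [102  78  42]
296 [0.529 0.356 0.188] [0.529 0.36  0.188] [0.529 0.352 0.189] [5
[... 252 characters left out ...]
.205] [0.53  0.359 0.215] [0.529 0.353 0.215] [69 50 34]
336 [0.518 0.358 0.204] [0.529 0.359 0.22 ] [0.529 0.353 0.22 ] [75 56 36]
344 [0.529 0.356 0.226] [0.529 0.359 0.225] [0.529 0.353 0.225] [86 65 45]
352 [0.528 0.357 0.228] [0.528 0.359 0.228] [0.527 0.353 0.227] [88 69 53]
360 [0.524 0.357 0.228] [0.525 0.36  0.228] [0.524 0.354 0.228] [87 61 48]
368 [0.547 0.355 0.261] [0.547 0.357 0.261] [0.546 0.352 0.261] [49 46 57]
376 [0.546 0.355 0.262] [0.547 0.357 0.263] [0.545 0.353 0.262] [78 78 80]
(np.float64(326.54138946873263), np.float64(307.2410500605693)) (np.float64(326.27118520832335), np.float64(279.76298773313323)) (np.float64(324.85244890873435), np.float64(292.20367103368187))
```

```bash
python3 - <<'E'
from h import *
# w1: express in camera frame relative, use current cal since orientation same; compute fingertip relative to camera
c=cal("wrist");f,cx,cy,R,t=c
D=np.load("pics/w1.npz");d=D["d"]
v,u=np.mgrid[0:480,0:640];P=np.stack([(u-cx)/f*d,(v-cy)/f*d,d],-1)@R  # world-oriented offset from camera
o=-R.T@t; tcp=r.get_state()["tool_pos"]; print("cam-tcp now",(o-tcp).round(3))
for (a,b,e,g) in((285,330,240,275),(285,330,380,415)):
    q=P[a:b,e:g][d[a:b,e:g]<.25]; q=q[q[:,2].argsort()]; print("open tips rel tcp",len(q),(q[:40:8]+o-tcp).round(3).tolist())
p,d2,_=snap("wrist");W=cloud("wrist",d2,c)-tcp
m=d2<.2; m[:,:270]=0;m[:,380:]=0
for v in (284,288,290,292,294,296,300):
    x=[(u,W[v,u].round(3).tolist(),p[v,u].tolist()) for u in (306,314,322,326,330,340,346)]; print(v,x)
E
```

```text
cam-tcp now [ 0.08  -0.007  0.179]
open tips rel tcp 1169 [[0.011, 0.032, 0.032], [0.012, 0.032, 0.033], [0.012, 0.032, 0.033], [0.011, 0.027, 0.034], [0.009, 0.027, 0.034]]
open tips rel tcp 1346 [[0.005, -0.029, 0.032], [0.006, -0.029, 0.033], [0.003, -0.026, 0.033], [-0.003, -0.025, 0.034], [0.002, -0.026, 0.034]]
284 [(306, [-0.07, 0.028, -0.149], [230, 166, 92]), (314, [0.006, 0.006, 0.019], [172, 119, 70]), (322, [0.007, 0.002, 0.022], [151, 116, 69]), (326, [0.007, -0.0, 0.022], [159, 126, 75]), (330, [0.007, -0.002, 0.022], [168, 128, 76]), (340, [-0.074, -0.008, -0.151], [208, 148, 81]), (346, [-0.074, -0.014, -0.15], [210, 145, 81])]
288 [(306, [0.011, 0.009, 0.033], [154, 107, 60]), (314, [0.007, 0.006, 0.025], [147, 109, 59]), (322, [0.007, 0.002, 0.026], [94, 74, 45]), (326, [0.007, -0.0, 0.026], [105, 82, 52]), (330, [0.007, -0.002, 0.026], [140, 107, 60]), (340, [-0.078, -0.007, -0.15], [204, 145, 82]), (346, [-0.079, -0.013, -0.15], [188, 129, 75])]
290 [(306, [0.011, 0.009, 0.036], [15, 20, 24]), (314, [0.006, 0.006, 0.026], [111, 79, 45]), (322, [0.007, 0.002, 0.029
[... 738 characters left out ...]
0.008, -0.007, 0.036], [34, 32, 29]), (346, [nan, nan, nan], [20, 19, 29])]
296 [(306, [0.011, 0.008, 0.041], [37, 40, 37]), (314, [0.009, 0.005, 0.038], [9, 8, 10]), (322, [0.009, 0.001, 0.039], [21, 24, 25]), (326, [0.009, -0.0, 0.039], [57, 43, 35]), (330, [0.009, -0.002, 0.039], [21, 23, 23]), (340, [0.008, -0.007, 0.038], [25, 24, 27]), (346, [0.009, -0.009, 0.042], [26, 24, 31])]
300 [(306, [0.011, 0.008, 0.045], [31, 32, 42]), (314, [0.009, 0.005, 0.041], [23, 26, 21]), (322, [0.009, 0.001, 0.042], [1, 5, 8]), (326, [0.009, -0.0, 0.042], [60, 46, 35]), (330, [0.009, -0.002, 0.042], [10, 17, 19]), (340, [0.008, -0.007, 0.043], [16, 17, 21]), (346, [0.009, -0.009, 0.044], [26, 26, 30])]
```

The wrist depth shows the real fingertips about 32 mm above the reported TCP, so they closed just over the knob. I'll allow for that: open, go 33 mm lower, then close.

Call:
step_arm(
  increments=[
    [[0,0,0],[0,0,0]],
    [[0,0,0],[0,0,0]],
    [[0,0,0],[0,0,0]],
    [[0,0,0],[0,0,0]],
    [[0,0,0],[0,0,0]],
    [[0,0,-1.0],[0,0,0]],
    [[0,0,-1.0],[0,0,0]],
    [[0,0,-1.0],[0,0,0]],
    [[0,0,-0.3],[0,0,0]],
    [[0,0,0],[0,0,0]],
  ],
  fingers=0.6,
)

```text
clock: 6.55
tool_pos: [0.5199, 0.3564, 0.1159]
eef_rot: [0.999, -0.051, -0.001, 0.001]
contact_force: [-0.4, -0.5, -0.2]
opening: 0.597
finger_force: 0.0
```

Call:
step_arm(
  increments=[
    [[0,0,0],[0,0,0]],
    [[0,0,0],[0,0,0]],
    [[0,0,0],[0,0,0]],
    [[0,0,0],[0,0,0]],
    [[0,0,0],[0,0,0]],
    [[0,0,0],[0,0,0]],
    [[0,0,0],[0,0,0]],
    [[0,0,0],[0,0,0]],
    [[0,0,0],[0,0,0]],
    [[0,0,0],[0,0,0]],
  ],
  fingers=0,
)

```text
clock: 7.55
tool_pos: [0.5204, 0.3569, 0.117]
eef_rot: [0.999, -0.051, 0.0, -0.0]
contact_force: [0.1, 1.0, -0.7]
opening: 0.112
finger_force: 30.0
```

Call:
step_arm(
  increments=[
    [[0,0,2],[0,0,0]],
    [[0,0,2],[0,0,0]],
    [[0,0,2],[0,0,0.8]],
    [[0,-3.3,0],[0,0,0.8]],
    [[0,-3.3,0],[0,0,0.8]],
    [[0,-3.3,0],[0,0,0.8]],
    [[0,-3.3,0],[0,0,0.8]],
    [[0,-3.3,0],[0,0,0.8]],
    [[0,-3.3,0],[0,0,0.8]],
    [[0,-3.3,0],[0,0,0.4]],
  ],
)

```text
clock: 8.55
tool_pos: [0.5201, 0.1242, 0.1768]
eef_rot: [1.0, 0.002, -0.0, 0.0]
contact_force: [0.6, -0.4, -0.8]
opening: 0.111
finger_force: 30.0
```

Call:
step_arm(
  increments=[
    [[0,-3.2,0],[0,0,0]],
    [[0,-3.2,0],[0,0,0]],
    [[0,-3.2,0],[0,0,0]],
    [[-1.9,0,0],[0,0,0]],
    [[-1.9,0,0],[0,0,0]],
    [[-1.9,0,0],[0,0,0]],
    [[0,0,-1.5],[0,0,0]],
    [[0,0,-1.3],[0,0,0]],
    [[0,0,-0.6],[0,0,0]],
    [[0,0,0],[0,0,0]],
  ],
)

```text
clock: 9.55
tool_pos: [0.4629, 0.0296, 0.1423]
eef_rot: [1.0, 0.002, -0.001, 0.0]
contact_force: [-0.2, -0.4, -0.8]
opening: 0.108
finger_force: 30.0
```

Call:
step_arm(
  increments=[
    [[0,0,-0.2],[0,0,0]],
    [[0,0,-0.1],[0,0,0]],
    [[0,0,-0.1],[0,0,0]],
    [[0,0,0],[0,0,0]],
    [[0,0,0],[0,0,0]],
    [[0,0,0],[0,0,0]],
    [[0,0,0],[0,0,0]],
    [[0,0,0],[0,0,0]],
    [[0,0,0],[0,0,0]],
    [[0,0,0],[0,0,0]],
  ],
)

```text
clock: 10.55
tool_pos: [0.4634, 0.0298, 0.1389]
eef_rot: [1.0, 0.002, -0.0, 0.0]
contact_force: [-0.4, 0.5, -1.2]
opening: 0.109
finger_force: 30.0
```

```bash
python3 - <<'E'
from h import *
st();p,d,c=snap("scene");cv2.imwrite("pics/a2.png",cv2.resize(p[150:400,260:560],None,fx=2,fy=2)[...,::-1])
E
```

```text
t 10.55 tcp [463.4  29.8 138.9] yAng 90.2 ztool [-0. -0. -1.] F [-0.4  0.5 -1.2] open 0.109 ff 30.0
```

View pics/a2.png

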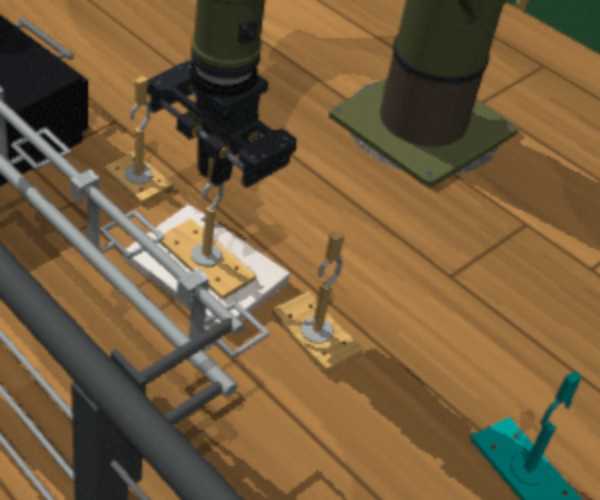

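Call:
step_arm(
  increments=[
    [[0,0,-0.1],[0,0,0]],
    [[0,0,-0.1],[0,0,0]],
    [[0,0,0],[0,0,0]],
    [[0,0,0],[0,0,0]],
    [[0,0,0],[0,0,0]],
    [[0,0,0],[0,0,0]],
    [[0,0,0],[0,0,0]],
    [[0,0,0],[0,0,0]],
    [[0,0,0],[0,0,0]],
    [[0,0,0],[0,0,0]],
  ],
)

```text
clock: 11.6
tool_pos: [0.4634, 0.0298, 0.1369]
eef_rot: [1.0, 0.002, 0.0, 0.0]
contact_force: [-1.1, 0.1, -2.0]
opening: 0.109
finger_force: 30.0
```

Call:
step_arm(
  increments=[
    [[0,0,0],[0,0,0]],
    [[0,0,0],[0,0,0]],
    [[0,0,0],[0,0,0]],
    [[0,0,0],[0,0,0]],
    [[0,0,0],[0,0,0]],
    [[0,0,1],[0,0,0]],
    [[0,0,2],[0,0,0]],
    [[0,0,3],[0,0,0]],
    [[0,0,3],[0,0,0]],
    [[0,0,0],[0,0,0]],
  ],
  fingers=0.5,
)

```text
clock: 12.6
tool_pos: [0.466, 0.0303, 0.2308]
eef_rot: [1.0, 0.002, 0.004, -0.001]
contact_force: [-0.1, -0.1, -0.4]
opening: 0.502
finger_force: 0.0
```

```bash
python3 - <<'E'
from h import *
s=st();print(s["q"].round(2));knob("wrist",(.463,.03),.03,save="w2");knob("scene",(.463,.03),.03)
E
```

```text
t 12.6 tcp [466.   30.3 230.8] yAng 90.2 ztool [ 0.008  0.001 -1.   ] F [-0.1 -0.1 -0.4] open 0.502 ff 0.0
[ 0.02  0.45 -0.28  2.    0.19  0.71 -1.94]
wrist n 340 med [0.4707 0.0313 0.1745] lo [0.4693 0.0266 0.1516] hi [0.4782 0.0356 0.1991]
scene n 100 med [0.468  0.0344 0.179 ] lo [0.4532 0.027  0.1532] hi [0.4763 0.0381 0.1988]
```

Call:
step_arm(
  increments=[
    [[0.1,0.4,0],[0,0,8.5]],
    [[0.1,0.4,0],[0,0,8.5]],
    [[0.1,0.4,0],[0,0,8.5]],
    [[0.1,0.4,0],[0,0,8.5]],
    [[0.1,0.4,0],[0,0,8.5]],
    [[0.1,0.4,0],[0,0,8.5]],
    [[0.1,0.4,0],[0,0,8.5]],
    [[0.1,0.4,0],[0,0,8.5]],
    [[0.1,0.3,0],[0,0,8.5]],
    [[0.1,0.3,0],[0,0,8.5]],
  ],
  fingers=0,
)

```text
clock: 13.7
tool_pos: [0.4724, 0.0677, 0.2258]
eef_rot: [0.734, 0.679, -0.001, -0.001]
contact_force: [-0.2, -0.3, -0.7]
opening: 0.007
finger_force: 0.0
```

Call:
step_arm(
  increments=[
    [[0,0,0],[0,0,5]],
    [[0,0,0],[-7.5,0,0]],
    [[0,0,0],[-7.5,0,0]],
    [[0,0,-4],[0,0,0]],
    [[0,0,-4],[0,0,0]],
    [[0,0,-4],[0,0,0]],
    [[0,0,-4],[0,0,0]],
    [[0,0,-4],[0,0,0]],
    [[0,0,0],[0,0,0]],
    [[0,0,0],[0,0,0]],
  ],
)

```text
clock: 14.7
tool_pos: [0.4724, 0.0675, 0.0267]
eef_rot: [0.699, 0.703, -0.094, 0.092]
contact_force: [-0.4, 0.3, 0.4]
opening: 0.005
finger_force: 0.0
```

```bash
python3 - <<'E'
from h import *
s=st();print(s["q"].round(2));p,d,c=snap("scene","s3");q=knob("scene",(.463,.03),.025,.15,.21)
cv2.imwrite("pics/a3.png",cv2.resize(p[150:350,290:490],None,fx=2.5,fy=2.5)[...,::-1])
E
```

```text
t 14.7 tcp [472.4  67.5  26.7] yAng 0.2 ztool [-0.002 -0.26  -0.966] F [-0.4  0.3  0.4] open 0.005 ff 0.0
[-0.2   0.89 -0.37  2.06  1.02  0.62 -1.41]
scene n 116 med [0.4675 0.0344 0.1811] lo [0.4545 0.0271 0.1533] hi [0.4751 0.0388 0.2018]
```

View pics/a3.png

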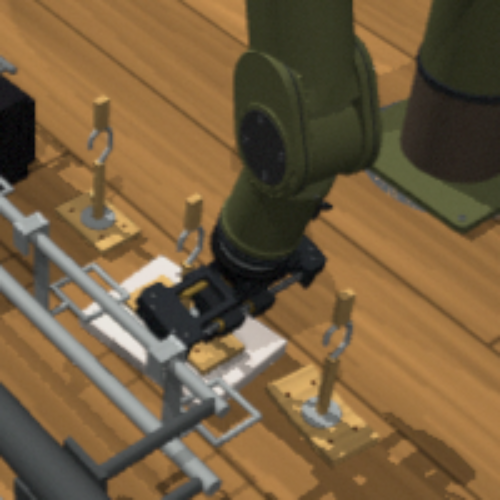

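Call:
step_arm(
  increments=[
    [[0,0,-1],[0,0,0]],
    [[0,0,-0.6],[0,0,0]],
    [[0,0,-0.2],[0,0,0]],
    [[0,0,-0.1],[0,0,0]],
    [[0,0,-0.1],[0,0,0]],
    [[0,0,0],[0,0,0]],
    [[0,0,0],[0,0,0]],
    [[0,0,0],[0,0,0]],
    [[0,0,0],[0,0,0]],
    [[0,0,0],[0,0,0]],
  ],
)

```text
clock: 15.8
tool_pos: [0.4735, 0.0678, 0.007]
eef_rot: [0.7, 0.702, -0.092, 0.092]
contact_force: [0.0, -0.4, 0.2]
opening: 0.003
finger_force: 0.0
```

```bash
python3 - <<'E'
from h import *
s=st();q=knob("scene",(.463,.03),.03,.15,.21)
E
```

```text
t 15.8 tcp [473.5  67.8   7. ] yAng 0.2 ztool [ 0.    -0.259 -0.966] F [ 0.  -0.4  0.2] open 0.003 ff 0.0
scene n 119 med [0.4679 0.0342 0.18  ] lo [0.4538 0.0277 0.1526] hi [0.4771 0.0384 0.2025]
```

Call:
step_arm(
  increments=[
    [[0,0,-0.1],[0,0,0]],
    [[0,0,-0.1],[0,0,0]],
    [[0,0,-0.1],[0,0,0]],
    [[0,0,-0.1],[0,0,0]],
    [[0,0,-0.1],[0,0,0]],
    [[0,0,0],[0,0,0]],
    [[0,0,0],[0,0,0]],
    [[0,0,0],[0,0,0]],
    [[0,0,0],[0,0,0]],
    [[0,0,0],[0,0,0]],
  ],
)

```text
clock: 16.85
tool_pos: [0.4735, 0.0678, 0.002]
eef_rot: [0.7, 0.702, -0.092, 0.092]
contact_force: [0.6, -0.7, -0.3]
opening: 0.004
finger_force: 0.0
```

```bash
python3 - <<'E'
from h import *
s=st();q=knob("scene",(.463,.03),.03,.15,.21)
E
```

```text
t 16.85 tcp [473.5  67.8   2. ] yAng 0.2 ztool [ 0.    -0.259 -0.966] F [ 0.6 -0.7 -0.3] open 0.004 ff 0.0
scene n 116 med [0.4673 0.0342 0.1812] lo [0.4536 0.0268 0.1516] hi [0.4772 0.0389 0.2018]
```

Call:
step_arm(
  increments=[
    [[0,0,-0.1],[0,0,0]],
    [[0,0,-0.1],[0,0,0]],
    [[0,0,0],[0,0,0]],
    [[0,0,0],[0,0,0]],
    [[0,0,0],[0,0,0]],
    [[0,0,0],[0,0,0]],
    [[0,0,0],[0,0,0]],
    [[0,0,0],[0,0,0]],
    [[0,0,0],[0,0,0]],
    [[0,0,0],[0,0,0]],
  ],
)

```text
clock: 17.9
tool_pos: [0.4736, 0.0678, 0.0007]
eef_rot: [0.7, 0.702, -0.092, 0.093]
contact_force: [-1.6, 1.7, 8.5]
opening: 0.009
finger_force: 4.6
```

```bash
python3 - <<'E'
from h import *
s=st();q=knob("scene",(.463,.03),.03,.15,.21)
E
```

```text
t 17.9 tcp [473.6  67.8   0.7] yAng 0.2 ztool [ 0.001 -0.259 -0.966] F [-1.6  1.7  8.5] open 0.009 ff 4.6
scene n 119 med [0.4669 0.0345 0.1793] lo [0.4529 0.0279 0.1516] hi [0.4765 0.0383 0.2031]
```

Pressed on the left with 8.5 N, the knob stays put. Now the right end.

Call:
step_arm(
  increments=[
    [[0,0,2],[0,0,0]],
    [[0,0,5],[0,0,0]],
    [[0,0,5],[0,0,0]],
    [[0,0,5],[0,0,0]],
    [[0,0,5],[0,0,0]],
    [[0,-1.4,0],[8,0,0]],
    [[0,-1.4,0],[8,0,0]],
    [[0,-1.4,0],[8,0,0]],
    [[0,-1.4,0],[8,0,0]],
    [[0,-1.5,0],[8,0,0]],
  ],
)

```text
clock: 18.95
tool_pos: [0.4738, -0.0035, 0.221]
eef_rot: [0.689, 0.692, 0.154, -0.151]
contact_force: [1.1, -0.2, -1.4]
opening: 0.007
finger_force: 0.0
```

Call:
step_arm(
  increments=[
    [[0,0,-4],[0,0,0]],
    [[0,0,-4],[0,0,0]],
    [[0,0,-4],[0,0,0]],
    [[0,0,-4],[0,0,0]],
    [[0,0,-4],[0,0,0]],
    [[0,0,-0.8],[0,0,0]],
    [[0,0,0],[0,0,0]],
    [[0,0,0],[0,0,0]],
    [[0,0,0],[0,0,0]],
    [[0,0,0],[0,0,0]],
  ],
)

```text
clock: 19.95
tool_pos: [0.4743, -0.0028, 0.0131]
eef_rot: [0.689, 0.692, 0.152, -0.15]
contact_force: [-0.5, -0.3, 0.4]
opening: 0.006
finger_force: 0.0
```

```bash
python3 - <<'E'
from h import *
s=st();print(s["q"].round(2));q=knob("scene",(.463,.03),.03,.15,.21)
E
```

```text
t 19.95 tcp [474.3  -2.8  13.1] yAng 0.2 ztool [ 0.002  0.417 -0.909] F [-0.5 -0.3  0.4] open 0.006 ff 0.0
[ 0.62  1.02 -0.67  2.06  0.5   0.3  -0.28]
scene n 117 med [0.4677 0.0345 0.18  ] lo [0.4527 0.0279 0.1521] hi [0.4781 0.0384 0.2013]
```

Call:
step_arm(
  increments=[
    [[0,0,-0.3],[0,0,0]],
    [[0,0,-0.2],[0,0,0]],
    [[0,0,-0.1],[0,0,0]],
    [[0,0,-0.1],[0,0,0]],
    [[0,0,-0.1],[0,0,0]],
    [[0,0,0],[0,0,0]],
    [[0,0,0],[0,0,0]],
    [[0,0,0],[0,0,0]],
    [[0,0,0],[0,0,0]],
    [[0,0,0],[0,0,0]],
  ],
)

```text
clock: 21.0
tool_pos: [0.4732, -0.0025, 0.0041]
eef_rot: [0.689, 0.692, 0.151, -0.151]
contact_force: [-0.5, -1.1, 4.7]
opening: 0.008
finger_force: 2.8
```

```bash
python3 - <<'E'
from h import *
s=st();q=knob("scene",(.463,.03),.03,.15,.21)
E
```

```text
t 21.0 tcp [473.2  -2.5   4.1] yAng 0.2 ztool [-0.001  0.417 -0.909] F [-0.5 -1.1  4.7] open 0.008 ff 2.8
scene n 119 med [0.4677 0.0343 0.1816] lo [0.4517 0.0278 0.1516] hi [0.477  0.0386 0.2027]
```

Call:
step_arm(
  increments=[
    [[0,0,-0.1],[0,0,0]],
    [[0,0,0],[0,0,0]],
    [[0,0,0],[0,0,0]],
    [[0,0,4],[0,0,0]],
    [[0,0,5],[0,0,0]],
    [[0,0,5],[0,0,0]],
    [[0,0,5],[0,0,0]],
    [[0,1.1,2.5],[-8.2,0,0]],
    [[0,1.1,0],[-8.2,0,0]],
    [[0,1.1,0],[-8.2,0,0]],
  ],
)

```text
clock: 22.05
tool_pos: [0.4744, 0.0294, 0.2195]
eef_rot: [0.707, 0.707, 0.004, -0.001]
contact_force: [-0.1, 1.1, -1.3]
opening: 0.004
finger_force: 0.0
```

Call:
step_arm(
  increments=[
    [[-0.1,0,0],[0,0,-8.5]],
    [[-0.1,0,0],[0,0,-8.5]],
    [[-0.1,0,0],[0,0,-8.5]],
    [[-0.1,0,0],[0,0,-8.5]],
    [[-0.1,0,0],[0,0,-8.5]],
    [[-0.1,0,0],[0,0,-8.5]],
    [[-0.1,0,0],[0,0,-8.5]],
    [[-0.1,0,0],[0,0,-8.5]],
    [[-0.1,0,0],[0,0,-8.5]],
    [[-0.1,0,0],[0,0,-8.5]],
  ],
  fingers=0.6,
)

```text
clock: 23.05
tool_pos: [0.4627, 0.0298, 0.2173]
eef_rot: [0.999, 0.043, 0.006, -0.001]
contact_force: [0.3, -0.4, 0.5]
opening: 0.6
finger_force: 0.0
```

Call:
step_arm(
  increments=[
    [[0,0,0],[0,0,-5]],
    [[0,0,0],[0,0,0]],
    [[0,0,0],[0,0,0]],
    [[0,0,0],[0,0,0]],
    [[0,0,0],[0,0,0]],
    [[0,0,0],[0,0,0]],
    [[0,0,0],[0,0,0]],
    [[0,0,0],[0,0,0]],
    [[0,0,0],[0,0,0]],
    [[0,0,0],[0,0,0]],
  ],
)

```text
clock: 24.05
tool_pos: [0.4631, 0.0297, 0.2174]
eef_rot: [1.0, 0.002, 0.006, -0.001]
contact_force: [-0.6, 0.1, 0.0]
opening: 0.601
finger_force: 0.0
```

```bash
python3 - <<'E'
from h import *
s=st();q=knob("wrist",(.463,.03),.03,.15,.21);print(s["q"].round(2))
# loops
p,d,c=snap("scene");W=cloud("scene",d,c)
p,d2,c2=snap("top");W2=cloud("top",d2,c2)
p,d3,c3=snap("wrist");W3=cloud("wrist",d3,c3)
for nm,w in(("sc",W),("top",W2),("wr",W3)):
  for y in(.243,.0775,-.0975):
    m=(w[...,0]>.58)&(w[...,0]<.63)&(np.abs(w[...,1]-y)<.04)&(w[...,2]>.205)&(w[...,2]<.232)
    q=w[m]
    if len(q)>20:
        b=q[q[:,0]<np.percentile(q[:,0],5)+.007]; print(nm,y,len(q),len(b),"bar",np.median(b,0).round(4),"y",np.percentile(q[:,1],(1,99)).round(4))
E
```

```text
t 24.05 tcp [463.1  29.7 217.4] yAng 90.2 ztool [ 0.012  0.002 -1.   ] F [-0.6  0.1  0. ] open 0.601 ff 0.0
wrist n 751 med [0.4699 0.0311 0.1998] lo [0.4566 0.0263 0.1543] hi [0.4774 0.0354 0.2029]
[-0.02  0.46 -0.22  2.03  0.16  0.65 -1.9 ]
sc 0.243 107 73 bar [0.6078 0.2492 0.2183] y [0.2219 0.275 ]
sc 0.0775 73 58 bar [0.6079 0.0818 0.2181] y [0.0553 0.1083]
sc -0.0975 59 48 bar [ 0.6082 -0.0903  0.2179] y [-0.1202 -0.0663]
top 0.243 115 64 bar [0.6052 0.2398 0.2185] y [0.2168 0.2697]
top 0.0775 94 60 bar [0.6054 0.073  0.2186] y [0.0522 0.1029]
top -0.0975 119 67 bar [ 0.6056 -0.1001  0.2188] y [-0.1235 -0.0706]
```

Sound: no motion at either end. I'll regrip the long tray.

Call:
step_arm(
  increments=[
    [[0.3,0.1,0],[0,0.7,0]],
    [[0,0,-2],[0,0,0]],
    [[0,0,-2],[0,0,0]],
    [[0,0,-2],[0,0,0]],
    [[0,0,-1.5],[0,0,0]],
    [[0,0,-0.5],[0,0,0]],
    [[0,0,0],[0,0,0]],
    [[0,0,0],[0,0,0]],
    [[0,0,0],[0,0,0]],
    [[0,0,0],[0,0,0]],
  ],
)

```text
clock: 25.25
tool_pos: [0.4666, 0.0307, 0.138]
eef_rot: [1.0, 0.002, 0.0, -0.001]
contact_force: [-0.3, 0.8, -0.8]
opening: 0.601
finger_force: 0.0
```

Call:
step_arm(
  increments=[
    [[0,0,0],[0,0,0]],
    [[0,0,0],[0,0,0]],
    [[0,0,0],[0,0,0]],
    [[0,0,0],[0,0,0]],
    [[0,0,0],[0,0,0]],
    [[0,0,0],[0,0,0]],
    [[0,0,0],[0,0,0]],
    [[0,0,0],[0,0,0]],
    [[0,0,0],[0,0,0]],
    [[0,0,0],[0,0,0]],
  ],
  fingers=0,
)

```text
clock: 26.25
tool_pos: [0.4661, 0.0307, 0.1374]
eef_rot: [1.0, 0.002, -0.0, -0.001]
contact_force: [-0.4, -0.4, -1.5]
opening: 0.111
finger_force: 30.0
```

```bash
python3 - <<'E'
from h import *
s=st();q=knob("wrist",(.463,.03),.03,.115,.165);q=knob("wrist",(.463,.03),.03,.055,.11)
E
```

```text
t 26.25 tcp [466.1  30.7 137.4] yAng 90.2 ztool [-0.     0.002 -1.   ] F [-0.4 -0.4 -1.5] open 0.111 ff 30.0
wrist n 426 med [0.4754 0.0316 0.1571] lo [0.4628 0.0278 0.1154] hi [0.4796 0.0359 0.1632]
wrist n 345 med [0.4676 0.0316 0.0867] lo [0.4671 0.027  0.0566] hi [0.468  0.0363 0.109 ]
```

Call:
step_arm(
  increments=[
    [[0,0,3],[0,0,0]],
    [[0,0,3],[0,0,0]],
    [[0,0,3],[0,0,0]],
    [[2.2,0,0],[0,0,0]],
    [[2.2,0,0],[0,0,0]],
    [[2.0,1,0],[0,0,0]],
    [[0,3,0],[0,0,0]],
    [[0,3,0],[0,0,0]],
    [[0,3,0],[0,0,0]],
    [[0,3,0],[0,0,0]],
  ],
)

```text
clock: 27.35
tool_pos: [0.5297, 0.1616, 0.2272]
eef_rot: [1.0, 0.002, -0.0, -0.001]
contact_force: [0.1, 1.1, -1.7]
opening: 0.109
finger_force: 30.0
```

Call:
step_arm(
  increments=[
    [[0,3,0],[0,0,0]],
    [[0,3,0],[0,0,0]],
    [[0,2,0],[0,0,0]],
    [[0,0.5,0],[0,0,0]],
    [[0,0,0],[0,0,0]],
    [[0,0,0],[0,0,0]],
    [[0,0,0],[0,0,0]],
    [[0,0,0],[0,0,0]],
    [[0,0,0],[0,0,0]],
    [[0,0,0],[0,0,0]],
  ],
)

```text
clock: 28.35
tool_pos: [0.5302, 0.2452, 0.2274]
eef_rot: [1.0, 0.002, -0.0, -0.001]
contact_force: [-0.5, -0.7, -1.1]
opening: 0.109
finger_force: 30.0
```

```bash
cat >> h.py <<'E'
def loop(n,y,W,x0=.58,x1=.66):
    m=(W[...,0]>x0)&(W[...,0]<x1)&(np.abs(W[...,1]-y)<.045)&(W[...,2]>.205)&(W[...,2]<.235)
    q=W[m]
    if len(q)<20: print(n,"no loop");return
    b=q[q[:,0]<np.percentile(q[:,0],4)+.006];print(n,len(q),len(b),"bar",np.median(b,0).round(4),"x",np.percentile(q[:,0],(1,99)).round(4),"y",np.percentile(q[:,1],(1,99)).round(4))
E
python3 - <<'E'
from h import *
s=st();print(s["q"].round(2))
p,d,c=snap("wrist","w4");W=cloud("wrist",d,c);loop("wr",.246,W)
t=s["tool_pos"]
for a,b in((.215,.235),(.24,.262),(.16,.2)):
    m=(np.hypot(W[...,0]-t[0],W[...,1]-t[1])<.03)&(W[...,2]>a)&(W[...,2]<b);q=W[m];print(a,len(q),np.median(q,0).round(4) if len(q) else "",q.min(0).round(3) if len(q) else "",q.max(0).round(3) if len(q) else "")
E
```

```text
t 28.35 tcp [530.2 245.2 227.4] yAng 90.2 ztool [-0.     0.002 -1.   ] F [-0.5 -0.7 -1.1] open 0.109 ff 30.0
[-0.39  0.61 -0.2   1.67  0.14  0.88 -2.22]
wr 4888 1246 bar [0.6068 0.2469 0.2196] x [0.6038 0.6585] y [0.2205 0.2737]
0.215 23 [0.5434 0.2461 0.2335] [0.542 0.243 0.232] [0.544 0.249 0.235]
0.24 517 [0.5378 0.2461 0.2513] [0.533 0.231 0.24 ] [0.543 0.26  0.262]
0.16 265 [0.5316 0.2462 0.1826] [0.531 0.241 0.16 ] [0.532 0.251 0.2  ]
```

View pics/w4.png

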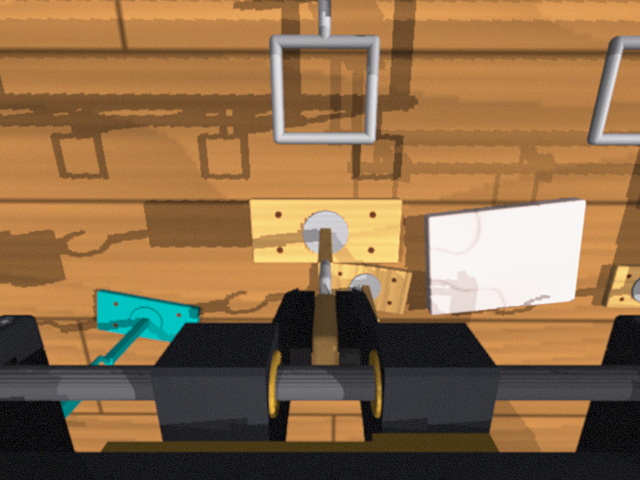

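The wrist view shows the loop's front bar centred on column 325, in line with the post and hook at column 325. Now in 80 mm, then down 28 mm.

Call:
step_arm(
  increments=[
    [[1.2,0,0],[0,0,0]],
    [[1.2,0,0],[0,0,0]],
    [[1.2,0,0],[0,0,0]],
    [[1,0,0],[0,0,0]],
    [[1,0,0],[0,0,0]],
    [[1,0.1,0],[0,0,0]],
    [[1,0,0],[0,0,0]],
    [[0.4,0,0],[0,0,0]],
    [[0,0,0],[0,0,0]],
    [[0,0,0],[0,0,0]],
  ],
)

```text
clock: 29.4
tool_pos: [0.6096, 0.2467, 0.2273]
eef_rot: [1.0, 0.002, -0.001, -0.001]
contact_force: [-1.2, -0.0, -1.3]
opening: 0.11
finger_force: 30.0
```

```bash
python3 - <<'E'
from h import *
s=st()
p,d,c=snap("wrist","w5");W=cloud("wrist",d,c);loop("wr",.246,W,.59,.66)
t=s["tool_pos"];m=(np.hypot(W[...,0]-t[0],W[...,1]-t[1])<.03)&(W[...,2]>.16)&(W[...,2]<.2);q=W[m];print(np.median(q,0).round(4))
p=snap("scene")[0];u,v=map(int,proj("scene",(.606,.246,.217)));cv2.imwrite("pics/a5.png",cv2.resize(p[v-100:v+100,u-100:u+100],None,fx=3,fy=3,interpolation=2)[...,::-1])
E
```

```text
t 29.4 tcp [609.6 246.7 227.3] yAng 90.2 ztool [-0.001  0.002 -1.   ] F [-1.2 -0.  -1.3] open 0.11 ff 30.0
wr 3241 823 bar [0.6081 0.2439 0.2195] x [0.6048 0.6583] y [0.2205 0.2737]
[0.6109 0.2477 0.1821]
```

View pics/a5.png

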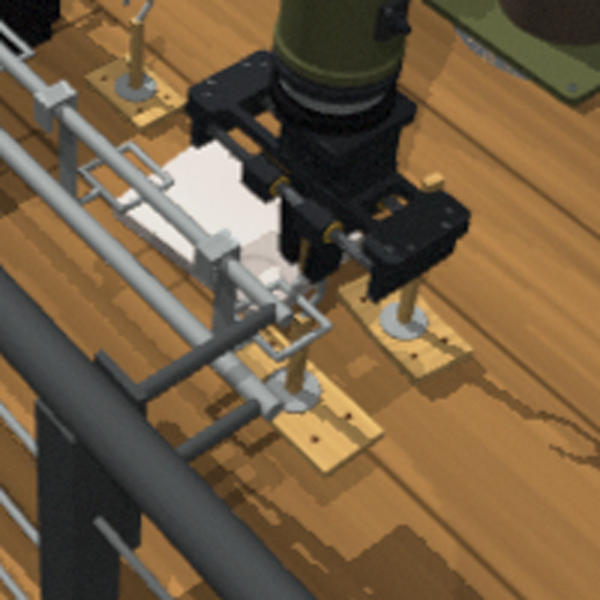

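Call:
step_arm(
  increments=[
    [[0,0,-0.8],[0,0,0]],
    [[0,0,-0.8],[0,0,0]],
    [[0,0,-0.6],[0,0,0]],
    [[0,0,-0.4],[0,0,0]],
    [[0,0,-0.2],[0,0,0]],
    [[0,0,-0.1],[0,0,0]],
    [[0,0,0],[0,0,0]],
    [[0,0,0],[0,0,0]],
    [[0,0,0],[0,0,0]],
    [[0,0,0],[0,0,0]],
  ],
)

```text
clock: 30.5
tool_pos: [0.6102, 0.2467, 0.1986]
eef_rot: [1.0, 0.002, -0.0, -0.001]
contact_force: [0.2, 0.2, -1.8]
opening: 0.109
finger_force: 30.0
```

Call:
step_arm(
  increments=[
    [[0,0,-0.1],[0,0,0]],
    [[0,0,-0.1],[0,0,0]],
    [[0,0,0],[0,0,0]],
    [[0,0,0],[0,0,0]],
    [[0,0,0],[0,0,0]],
    [[0,0,0],[0,0,0]],
    [[0,0,0],[0,0,0]],
    [[0,0,0],[0,0,0]],
    [[0,0,0],[0,0,0]],
    [[0,0,0],[0,0,0]],
  ],
)

```text
clock: 31.5
tool_pos: [0.6103, 0.2467, 0.1965]
eef_rot: [1.0, 0.002, 0.0, -0.001]
contact_force: [0.7, -0.3, 0.8]
opening: 0.108
finger_force: 30.0
```

Call:
step_arm(
  increments=[
    [[0,0,0],[0,0,0]],
    [[0,0,0],[0,0,0]],
    [[0,0,0],[0,0,0]],
    [[0,0,0],[0,0,0]],
    [[0,0,0],[0,0,0]],
    [[0,0,0],[0,0,0]],
    [[0,0,0],[0,0,0]],
    [[0,0,0],[0,0,0]],
    [[0,0,0],[0,0,0]],
    [[0,0,0],[0,0,0]],
  ],
  fingers=0.3,
)

```text
clock: 32.5
tool_pos: [0.6101, 0.2466, 0.1964]
eef_rot: [1.0, 0.002, -0.0, -0.001]
contact_force: [-0.2, -0.3, 0.3]
opening: 0.3
finger_force: 0.0
```

```bash
python3 - <<'E'
from h import *
s=st()
p=snap("scene")[0];u,v=map(int,proj("scene",(.606,.246,.217)));cv2.imwrite("pics/a6.png",cv2.resize(p[v-70:v+100,u-100:u+100],None,fx=3,fy=3,interpolation=2)[...,::-1])
E
```

```text
t 32.5 tcp [610.1 246.6 196.4] yAng 90.2 ztool [-0.     0.002 -1.   ] F [-0.2 -0.3  0.3] open 0.3 ff 0.0
```

View pics/a6.png

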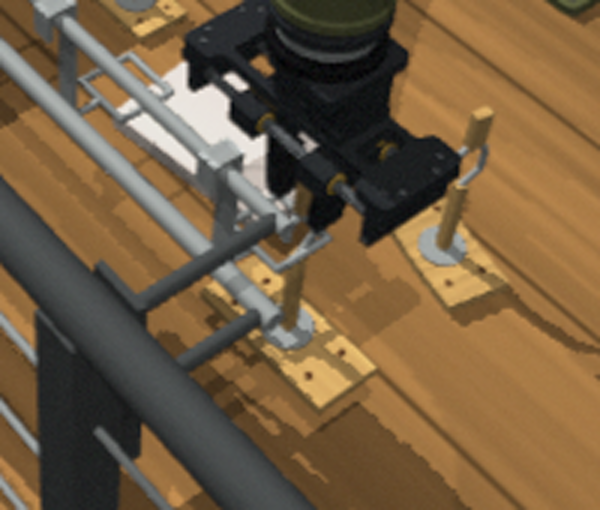

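The tray hangs by its hook in the left loop. On to the middle tray.

Call:
step_arm(
  increments=[
    [[0,0,1],[0,0,0]],
    [[0,0,1.5],[0,0,0]],
    [[0,0,2],[0,0,0]],
    [[0,0,2],[0,0,0]],
    [[-2,0,0],[0,0,0]],
    [[-4,0,0],[0,0,0]],
    [[-4,-1,0],[0,0,0]],
    [[-4,-1,0],[0,0,0]],
    [[-4,-2,0],[0,0,0]],
    [[-1,-1.5,0],[0,0,0]],
  ],
  fingers=0.6,
)

```text
clock: 33.55
tool_pos: [0.4156, 0.1906, 0.2621]
eef_rot: [1.0, 0.004, -0.001, -0.0]
contact_force: [1.4, 0.3, -0.1]
opening: 0.599
finger_force: 0.0
```

```bash
cat >> h.py <<'E'
def boards(W,n,box,c,z=.01,zl=.005,zh=.016,amin=300):
    m=((W[...,2]>zl)&(W[...,2]<zh)&(W[...,0]>box[0])&(W[...,0]<box[1])&(W[...,1]>box[2])&(W[...,1]<box[3])).astype(np.uint8)
    m=cv2.morphologyEx(m,cv2.MORPH_OPEN,np.ones((3,3)))
    k,l,s_,ce=cv2.connectedComponentsWithStats(m)
    for i in range(1,k):
        if s_[i,4]<amin: continue
        q=W[l==i][:,:2]; cc,s,a=cv2.minAreaRect((q*1000).astype(np.float32)); print(n,ce[i].round(),np.round(cc,1),np.round(s,1),round(a,1))
E
python3 - <<'E'
from h import *
s=st();print(s["q"].round(2))
p,d,c=snap("wrist","w7");W=cloud("wrist",d,c);boards(W,"wr",(.3,.6,.05,.4),c)
p,d,c=snap("top","t7");W2=cloud("top",d,c);boards(W2,"top",(.3,.6,-.3,.4),c)
for w in(W,W2):
    m=(np.abs(w[...,0]-.42)<.06)&(np.abs(w[...,1]-.192)<.06)&(w[...,2]>.15)&(w[...,2]<.187);q=w[m];print(len(q),np.median(q,0).round(4),np.percentile(q,(3),axis=0).round(3),np.percentile(q,97,axis=0).round(3)) if len(q) else 0
# hanging tray
p,d,c=snap("scene");W=cloud("scene",d,c);m=(np.hypot(W[...,0]-.606,W[...,1]-.246)<.03);
for a,b in((.23,.27),(.1,.17)):
    q=W[m&(W[...,2]>a)&(W[...,2]<b)];print(len(q),np.median(q,0).round(4))
E
```

```text
t 33.55 tcp [415.6 190.6 262.1] yAng 90.4 ztool [-0.003  0.001 -1.   ] F [ 1.4  0.3 -0.1] open 0.599 ff 0.0
[-0.37  0.4  -0.23  1.97  0.12  0.79 -2.23]
wr [304. 203.] [406.3 220. ] [95.4 58.6] 77.3
top [370. 293.] [ 421.5 -165.6] [89.8 54.2] 89.3
355 [0.4109 0.2186 0.1816] [0.4   0.214 0.153] [0.415 0.224 0.183]
4 [0.4085 0.2102 0.1597] [0.405 0.21  0.155] [0.412 0.211 0.163]
108 [0.6104 0.2513 0.25  ]
119 [0.6113 0.2518 0.1347]
```

The middle tray has been knocked aside: its knob is now at (0.408, 0.219), yaw about -13°. I'll grip it there.

Call:
step_arm(
  increments=[
    [[-0.4,1.4,0],[0,0,-6.5]],
    [[-0.4,1.4,0],[0,0,-6.5]],
    [[0,0,-3],[0,0,0]],
    [[0,0,-3],[0,0,0]],
    [[0,0,-3],[0,0,0]],
    [[0,0,-3],[0,0,0]],
    [[0,0,-2.0],[0,0,0]],
    [[0,0,-0.5],[0,0,0]],
    [[0,0,0],[0,0,0]],
    [[0,0,0],[0,0,0]],
  ],
)

```text
clock: 34.7
tool_pos: [0.4133, 0.2206, 0.1171]
eef_rot: [0.994, -0.111, 0.001, -0.002]
contact_force: [-0.4, -1.2, 0.5]
opening: 0.597
finger_force: 0.0
```

Call:
step_arm(
  increments=[
    [[0,0,0],[0,0,0]],
    [[0,0,0],[0,0,0]],
    [[0,0,0],[0,0,0]],
    [[0,0,0],[0,0,0]],
    [[0,0,0],[0,0,0]],
    [[0,0,0],[0,0,0]],
    [[0,0,0],[0,0,0]],
    [[0,0,0],[0,0,0]],
    [[0,0,0],[0,0,0]],
    [[0,0,0],[0,0,0]],
  ],
  fingers=0,
)

```text
clock: 35.7
tool_pos: [0.4121, 0.2197, 0.1164]
eef_rot: [0.994, -0.111, -0.0, -0.001]
contact_force: [-0.0, -0.5, 0.9]
opening: 0.108
finger_force: 29.9
```

```bash
python3 - <<'E'
from h import *
s=st();print(s["q"].round(2))
p,d,c=snap("wrist","w8");W=cloud("wrist",d,c);boards(W,"wr",(.3,.6,.05,.4),c)
t=s["tool_pos"];m=(np.hypot(W[...,0]-t[0],W[...,1]-t[1])<.03)&(W[...,2]>.04)&(W[...,2]<.09);q=W[m];print(np.median(q,0).round(4))
E
```

```text
t 35.7 tcp [412.1 219.7 116.4] yAng 77.2 ztool [ 0.     0.002 -1.   ] F [-0.  -0.5  0.9] open 0.108 ff 29.9
[-0.52  0.65 -0.1   2.12  0.16  0.38 -2.55]
wr [440. 174.] [432.6 117.9] [89.1  1.1] 6.9
wr [324. 232.] [407.2 224. ] [108.3  58.8] 77.2
[0.412  0.222  0.0694]
```

Call:
step_arm(
  increments=[
    [[0,0,2],[0,0,0]],
    [[0,0,2],[0,0,1.5]],
    [[0.7,-2.4,0],[0,0,1.5]],
    [[0.7,-2.4,0],[0,0,1.5]],
    [[0.7,-2.4,0],[0,0,1.5]],
    [[0.7,-2.4,0],[0,0,1.5]],
    [[0.7,-2.4,0],[0,0,1.5]],
    [[0.7,-2.4,0],[0,0,1.5]],
    [[0.7,-2.4,0],[0,0,1.5]],
    [[0.7,-2.2,0],[0,0,1.0]],
  ],
)

```text
clock: 36.75
tool_pos: [0.4678, 0.0282, 0.1561]
eef_rot: [1.0, 0.002, -0.001, -0.001]
contact_force: [0.3, 0.7, -1.1]
opening: 0.106
finger_force: 29.9
```

Call:
step_arm(
  increments=[
    [[0,0,0],[0,0,0]],
    [[0,0,-1],[0,0,0]],
    [[0,0,-0.6],[0,0,0]],
    [[0,0,-0.2],[0,0,0]],
    [[0,0,-0.1],[0,0,0]],
    [[0,0,-0.1],[0,0,0]],
    [[0,0,-0.1],[0,0,0]],
    [[0,0,0],[0,0,0]],
    [[0,0,0],[0,0,0]],
    [[0,0,0],[0,0,0]],
  ],
)

```text
clock: 37.75
tool_pos: [0.4685, 0.0302, 0.1364]
eef_rot: [1.0, 0.002, 0.001, -0.001]
contact_force: [-1.8, -0.2, 8.1]
opening: 0.111
finger_force: 29.9
```

Call:
step_arm(
  increments=[
    [[0,0,0],[0,0,0]],
    [[0,0,0],[0,0,0]],
    [[0,0,0],[0,0,0]],
    [[0,0,0],[0,0,0]],
    [[0,0,0],[0,0,0]],
    [[0,0,0],[0,0,0]],
    [[0,0,2],[0,0,0]],
    [[0,0,3],[0,0,0]],
    [[0,0,3],[0,0,0]],
    [[0,0,1],[0,0,0]],
  ],
  fingers=0.5,
)

```text
clock: 38.75
tool_pos: [0.4695, 0.0299, 0.2278]
eef_rot: [1.0, 0.002, 0.002, -0.002]
contact_force: [0.4, -0.0, -0.3]
opening: 0.501
finger_force: 0.0
```

```bash
python3 - <<'E'
from h import *
s=st();print(s["q"].round(2));knob("wrist",(.463,.03),.03,.15,.21);knob("scene",(.463,.03),.03,.15,.21)
p,d,c=snap("wrist");W=cloud("wrist",d,c);boards(W,"wr",(.3,.6,-.2,.4),c,zl=.026,zh=.04)
p,d,c=snap("top");W=cloud("top",d,c);boards(W,"top",(.3,.6,-.3,.4),c)
E
```

```text
t 38.75 tcp [469.5  29.9 227.8] yAng 90.2 ztool [ 0.004  0.003 -1.   ] F [ 0.4 -0.  -0.3] open 0.501 ff 0.0
[ 0.05  0.47 -0.31  1.99  0.21  0.71 -1.95]
wrist n 710 med [0.4697 0.0329 0.1994] lo [0.4562 0.0283 0.1539] hi [0.477  0.0377 0.2029]
scene n 114 med [0.4672 0.0364 0.1816] lo [0.453  0.0294 0.154 ] hi [0.4762 0.04   0.2019]
wr [323. 211.] [462.3  33.3] [ 58.6 107.7] 0.3
top [370. 293.] [ 421.6 -165.6] [90.1 54.1] 89.3
```

Call:
step_arm(
  increments=[
    [[0.1,0.3,0],[0,0,8.5]],
    [[0.1,0.3,0],[0,0,8.5]],
    [[0.1,0.3,0],[0,0,8.5]],
    [[0.1,0.3,0],[0,0,8.5]],
    [[0,0.3,0],[0,0,8.5]],
    [[0,0.3,0],[0,0,8.5]],
    [[0,0.3,0],[0,0,8.5]],
    [[0,0.3,0],[0,0,8.5]],
    [[0,0.3,0],[0,0,8.5]],
    [[0,0.4,0],[0,0,8.5]],
  ],
  fingers=0,
)

```text
clock: 39.95
tool_pos: [0.471, 0.0604, 0.2237]
eef_rot: [0.734, 0.679, -0.002, -0.002]
contact_force: [0.5, -1.1, -0.1]
opening: 0.004
finger_force: 0.0
```

Call:
step_arm(
  increments=[
    [[0,0,0],[0,0,5]],
    [[0,0,0],[-7,0,0]],
    [[0,0,0],[-7,0,0]],
    [[0,0,0],[-6,0,0]],
    [[0,0,-4],[0,0,0]],
    [[0,0,-4],[0,0,0]],
    [[0,0,-4],[0,0,0]],
    [[0,0,-4],[0,0,0]],
    [[0,0,-4],[0,0,0]],
    [[0,0,-1],[0,0,0]],
  ],
)

```text
clock: 40.95
tool_pos: [0.4687, 0.0595, 0.0112]
eef_rot: [0.694, 0.698, -0.128, 0.12]
contact_force: [0.5, -0.2, -0.2]
opening: 0.005
finger_force: 0.0
```

Call:
step_arm(
  increments=[
    [[0,0,0],[0,0,0]],
    [[0,0,0],[0,0,0]],
    [[0,0,0],[0,0,0]],
    [[0,0,0],[0,0,0]],
    [[0,0,0],[0,0,0]],
    [[0,0,0],[0,0,0]],
    [[0,0,0],[0,0,0]],
    [[0,0,0],[0,0,0]],
    [[0,0,0],[0,0,0]],
    [[0,0,0],[0,0,0]],
  ],
)

```text
clock: 41.95
tool_pos: [0.4721, 0.0606, 0.0154]
eef_rot: [0.695, 0.698, -0.124, 0.122]
contact_force: [0.6, 0.2, -0.0]
opening: 0.007
finger_force: 0.0
```

```bash
python3 - <<'E'
from h import *
s=st();knob("scene",(.463,.03),.03,.15,.21)
E
```

```text
t 41.95 tcp [472.1  60.6  15.4] yAng 0.2 ztool [-0.002 -0.342 -0.94 ] F [ 0.6  0.2 -0. ] open 0.007 ff 0.0
scene n 115 med [0.4666 0.0364 0.1805] lo [0.4529 0.0285 0.1527] hi [0.4769 0.04   0.2014]
```

Call:
step_arm(
  increments=[
    [[0,0,-0.4],[0,0,0]],
    [[0,0,-0.3],[0,0,0]],
    [[0,0,-0.2],[0,0,0]],
    [[0,0,-0.1],[0,0,0]],
    [[0,0,-0.1],[0,0,0]],
    [[0,0,-0.1],[0,0,0]],
    [[0,0,-0.1],[0,0,0]],
    [[0,0,0],[0,0,0]],
    [[0,0,0],[0,0,0]],
    [[0,0,0],[0,0,0]],
  ],
)

```text
clock: 43.0
tool_pos: [0.4722, 0.0608, 0.0026]
eef_rot: [0.695, 0.698, -0.124, 0.122]
contact_force: [-0.5, 0.9, 3.2]
opening: 0.003
finger_force: 1.7
```

```bash
python3 - <<'E'
from h import *
s=st();knob("scene",(.463,.03),.03,.15,.21)
E
```

```text
t 43.0 tcp [472.2  60.8   2.6] yAng 0.2 ztool [-0.002 -0.342 -0.94 ] F [-0.5  0.9  3.2] open 0.003 ff 1.7
scene n 110 med [0.4674 0.0522 0.1808] lo [0.4532 0.0453 0.1515] hi [0.4758 0.0569 0.2008]
```

The middle tray's knob swung 16 mm towards the pressed left end, so it rocks. I'll check the right end as well.

Call:
step_arm(
  increments=[
    [[0,0,-0.1],[0,0,0]],
    [[0,0,0],[0,0,0]],
    [[0,0,0],[0,0,0]],
    [[0,0,0],[0,0,0]],
    [[0,0,0.2],[0,0,0]],
    [[0,0,1],[0,0,0]],
    [[0,0,5],[0,0,0]],
    [[0,0,5],[0,0,0]],
    [[0,0,5],[0,0,0]],
    [[0,0,5],[0,0,0]],
  ],
)

```text
clock: 44.05
tool_pos: [0.4714, 0.0603, 0.2157]
eef_rot: [0.695, 0.698, -0.124, 0.121]
contact_force: [1.7, -0.6, 0.2]
opening: 0.004
finger_force: 0.0
```

Call:
step_arm(
  increments=[
    [[0,0,1],[0,0,0]],
    [[0,-0.9,0],[8.3,0,0]],
    [[0,-0.9,0],[8.3,0,0]],
    [[0,-0.9,0],[8.3,0,0]],
    [[0,-0.9,0],[8.3,0,0]],
    [[0,-0.9,0],[8.3,0,0]],
    [[0,-0.8,0],[8.3,0,0]],
    [[0,0,-3],[0,0,0]],
    [[0,0,-4],[0,0,0]],
    [[0,0,-4],[0,0,0]],
  ],
)

```text
clock: 45.05
tool_pos: [0.4718, 0.0063, 0.1117]
eef_rot: [0.683, 0.684, 0.182, -0.182]
contact_force: [0.1, 0.4, -0.1]
opening: 0.004
finger_force: 0.0
```

Call:
step_arm(
  increments=[
    [[0,0,-4],[0,0,0]],
    [[0,0,-3],[0,0,0]],
    [[0,0,-2],[0,0,0]],
    [[0,0,0],[0,0,0]],
    [[0,0,0],[0,0,0]],
    [[0,0,0],[0,0,0]],
    [[0,0,0],[0,0,0]],
    [[0,0,0],[0,0,0]],
    [[0,0,0],[0,0,0]],
    [[0,0,0],[0,0,0]],
  ],
)

```text
clock: 46.05
tool_pos: [0.4722, 0.0075, 0.0237]
eef_rot: [0.682, 0.685, 0.181, -0.182]
contact_force: [0.2, -0.4, -0.1]
opening: 0.001
finger_force: 0.0
```

```bash
python3 - <<'E'
from h import *
s=st();print(s["q"].round(2));knob("scene",(.463,.03),.03,.15,.21)
E
```

```text
t 46.05 tcp [472.2   7.5  23.7] yAng 0.3 ztool [-0.002  0.496 -0.868] F [ 0.2 -0.4 -0.1] open 0.001 ff 0.0
[ 0.7   1.06 -0.77  2.04  0.45  0.35 -0.22]
scene n 119 med [0.4667 0.0297 0.1811] lo [0.453  0.0221 0.1524] hi [0.4767 0.034  0.2012]
```

Call:
step_arm(
  increments=[
    [[0,0,0],[0,0,0]],
    [[0,0,0],[0,0,0]],
    [[0,0,0],[0,0,0]],
    [[0,0,0],[0,0,0]],
    [[0,0,0],[0,0,0]],
    [[0,0,0],[0,0,0]],
    [[0,0,0],[0,0,0]],
    [[0,0,0],[0,0,0]],
    [[0,0,0],[0,0,0]],
    [[0,0,0],[0,0,0]],
  ],
)

```text
clock: 47.1
tool_pos: [0.4721, 0.0076, 0.0234]
eef_rot: [0.682, 0.685, 0.181, -0.182]
contact_force: [0.3, 0.3, 0.1]
opening: 0.004
finger_force: 0.0
```

```bash
python3 - <<'E'
from h import *
s=st();knob("scene",(.463,.03),.03,.15,.21)
E
```

```text
t 47.1 tcp [472.1   7.6  23.4] yAng 0.3 ztool [-0.002  0.497 -0.868] F [0.3 0.3 0.1] open 0.004 ff 0.0
scene n 115 med [0.4665 0.0316 0.18  ] lo [0.4536 0.0252 0.1539] hi [0.4764 0.0353 0.2019]
```

Call:
step_arm(
  increments=[
    [[0,0,-0.6],[0,0,0]],
    [[0,0,-0.4],[0,0,0]],
    [[0,0,-0.3],[0,0,0]],
    [[0,0,-0.2],[0,0,0]],
    [[0,0,-0.1],[0,0,0]],
    [[0,0,-0.1],[0,0,0]],
    [[0,0,-0.1],[0,0,0]],
    [[0,0,0],[0,0,0]],
    [[0,0,0],[0,0,0]],
    [[0,0,0],[0,0,0]],
  ],
)

```text
clock: 48.15
tool_pos: [0.472, 0.0077, 0.0061]
eef_rot: [0.682, 0.685, 0.181, -0.182]
contact_force: [-0.9, -1.8, 7.1]
opening: 0.003
finger_force: 3.6
```

```bash
python3 - <<'E'
from h import *
s=st();knob("scene",(.463,.03),.03,.15,.21)
E
```

```text
t 48.15 tcp [472.    7.7   6.1] yAng 0.3 ztool [-0.002  0.497 -0.868] F [-0.9 -1.8  7.1] open 0.003 ff 3.6
scene n 122 med [0.466  0.0207 0.1806] lo [0.4533 0.0128 0.1537] hi [0.4767 0.0243 0.2023]
```

It rocks at both ends, so the middle tray goes on the box. Regripping.

Call:
step_arm(
  increments=[
    [[0,0,0.2],[0,0,0]],
    [[0,0,1],[0,0,0]],
    [[0,0,5],[0,0,0]],
    [[0,0,5],[0,0,0]],
    [[0,0,5],[0,0,0]],
    [[0,0,5],[0,0,0]],
    [[0,0.6,0],[-7.5,0,0]],
    [[0,0.6,0],[-7.5,0,0]],
    [[0,0.6,0],[-7.5,0,0]],
    [[0,0.5,0],[-7.5,0,0]],
  ],
)

```text
clock: 49.2
tool_pos: [0.4725, 0.0307, 0.2192]
eef_rot: [0.706, 0.708, -0.003, 0.004]
contact_force: [0.8, -0.0, -0.5]
opening: 0.007
finger_force: 0.0
```

Call:
step_arm(
  increments=[
    [[0,0,0.1],[0,0,-8.5]],
    [[0,0,0.1],[0,0,-8.5]],
    [[0,0,0.1],[0,0,-8.5]],
    [[0,0,0.1],[0,0,-8.5]],
    [[0,0,0.1],[0,0,-8.5]],
    [[0,0,0],[0,0,-8.5]],
    [[0,0,0],[0,0,-8.5]],
    [[0,0,0],[0,0,-8.5]],
    [[0,0,0],[0,0,-8.5]],
    [[0,0,0],[0,0,-8.5]],
  ],
  fingers=0.6,
)

```text
clock: 50.2
tool_pos: [0.4716, 0.0312, 0.2229]
eef_rot: [0.999, 0.043, -0.002, -0.001]
contact_force: [-0.3, 0.7, 0.9]
opening: 0.598
finger_force: 0.0
```

Call:
step_arm(
  increments=[
    [[0,0,0],[0,0,-5]],
    [[0,0,0],[0,0,0]],
    [[0,0,0],[0,0,0]],
    [[0,0,0],[0,0,0]],
    [[0,0,0],[0,0,0]],
    [[0,0,0],[0,0,0]],
    [[0,0,0],[0,0,0]],
    [[0,0,0],[0,0,0]],
    [[0,0,0],[0,0,0]],
    [[0,0,0],[0,0,0]],
  ],
)

```text
clock: 51.2
tool_pos: [0.4721, 0.0306, 0.2224]
eef_rot: [1.0, 0.002, -0.002, -0.001]
contact_force: [0.1, -0.6, -0.6]
opening: 0.601
finger_force: 0.0
```

```bash
python3 - <<'E'
from h import *
s=st();knob("wrist",(.463,.03),.03,.15,.21);knob("scene",(.463,.03),.03,.15,.21)
p,d,c=snap("wrist");W=cloud("wrist",d,c);boards(W,"wr",(.3,.6,-.2,.4),c,zl=.026,zh=.045)
p,d,c=snap("scene");W=cloud("scene",d,c)
m=(np.abs(W[...,2]-.12)<.006)&(W[...,0]>.4)&(W[...,1]<-.25);q=W[m];cc=cv2.minAreaRect((q[:,:2]*1000).astype(np.float32));print("box",cc)
m=(W[...,2]>.14)&(W[...,2]<.23)&(W[...,0]>.35)&(W[...,1]<-.25)&(W[...,1]>-.62)&(W[...,0]<.75)
q=W[m];print("above",len(q));H=np.histogram2d(q[:,0],q[:,1],bins=[np.arange(.4,.76,.04),np.arange(-.62,-.24,.04)])[0].astype(int);print(H)
E
```

```text
t 51.2 tcp [472.1  30.6 222.4] yAng 90.2 ztool [-0.004  0.002 -1.   ] F [ 0.1 -0.6 -0.6] open 0.601 ff 0.0
wrist n 752 med [0.4698 0.0296 0.1966] lo [0.4564 0.0246 0.154 ] hi [0.4773 0.0342 0.203 ]
scene n 122 med [0.4672 0.0291 0.1801] lo [0.4525 0.0214 0.1516] hi [0.4758 0.0328 0.203 ]
wr [323. 214.] [462.4  33.4] [ 58.4 108.3] 0.3
box ((616.734619140625, -1173.8399658203125), (1823.589111328125, 428.56121826171875), 87.59625244140625)
above 1357
[[  0   0   0   0   0   0   0   0   0]
 [  0  80  62  56   0   0   0   0   0]
 [  0  82  92 207   0   0   0   0   0]
 [  0   3  83  62   0   0   0   0   0]
 [  0   6 145 345   0   0   0   0   0]
 [  0   0  94  12   0   2   1   0   0]
 [  0   0   0   1   2  13   6   3   0]
 [  0   0   0   0   0   0   0   0   0]]
```

Call:
step_arm(
  increments=[
    [[-0.6,0,-2],[0,0,0]],
    [[0,0,-2],[0,0,0]],
    [[0,0,-2],[0,0,0]],
    [[0,0,-1.5],[0,0,0]],
    [[0,0,-1],[0,0,0]],
    [[0,0,0],[0,0,0]],
    [[0,0,0],[0,0,0]],
    [[0,0,0],[0,0,0]],
    [[0,0,0],[0,0,0]],
    [[0,0,0],[0,0,0]],
  ],
)

```text
clock: 52.4
tool_pos: [0.4664, 0.0307, 0.1379]
eef_rot: [1.0, 0.002, -0.001, -0.001]
contact_force: [-0.7, 0.3, -0.1]
opening: 0.601
finger_force: 0.0
```

Call:
step_arm(
  increments=[
    [[0,0,0],[0,0,0]],
    [[0,0,0],[0,0,0]],
    [[0,0,0],[0,0,0]],
    [[0,0,0],[0,0,0]],
    [[0,0,0],[0,0,0]],
    [[0,0,0],[0,0,0]],
    [[0,0,0],[0,0,0]],
    [[0,0,0],[0,0,0]],
    [[0,0,0],[0,0,0]],
    [[0,0,0],[0,0,0]],
  ],
  fingers=0,
)

```text
clock: 53.4
tool_pos: [0.4661, 0.0306, 0.1374]
eef_rot: [1.0, 0.002, -0.002, -0.001]
contact_force: [-0.0, 0.4, -1.0]
opening: 0.109
finger_force: 30.0
```

Call:
step_arm(
  increments=[
    [[0,0,3],[0,0,0]],
    [[0,0,3.5],[0,0,0]],
    [[0,0,3.5],[0,0,0]],
    [[0,0,3],[0,0,0]],
    [[2,0,0],[0,0,0]],
    [[2,-1,0],[0,0,0]],
    [[0,-3,0],[0,0,0]],
    [[0,-3.5,0],[0,0,0]],
    [[0,-3.5,0],[0,0,0]],
    [[0,-3.5,0],[0,0,0]],
  ],
)

```text
clock: 54.4
tool_pos: [0.5055, -0.1156, 0.2671]
eef_rot: [1.0, 0.002, -0.002, -0.001]
contact_force: [-0.3, 0.2, -1.2]
opening: 0.109
finger_force: 30.0
```

Call:
step_arm(
  increments=[
    [[0,-3.5,0],[0,0,0]],
    [[0,-3.5,0],[0,0,0]],
    [[0,-3.5,0],[0,0,0]],
    [[1.5,-3.5,0],[0,0,1]],
    [[2.5,-3,0],[0,0,1]],
    [[2.5,-3,0],[0,0,1]],
    [[0.9,-3,0],[0,0,0]],
    [[0,0,0],[0,0,0]],
    [[0,0,0],[0,0,0]],
    [[0,0,0],[0,0,0]],
  ],
)

```text
clock: 55.4
tool_pos: [0.5798, -0.3427, 0.2671]
eef_rot: [1.0, 0.029, -0.002, -0.002]
contact_force: [-0.3, 0.1, -1.3]
opening: 0.112
finger_force: 30.0
```

```bash
python3 - <<'E'
from h import *
s=st();print(s["q"].round(2))
p,d,c=snap("wrist","w9");W=cloud("wrist",d,c);m=(np.abs(W[...,2]-.12)<.006)&(W[...,0]>.35)&(W[...,1]<-.2)&(W[...,1]>-.6)&(W[...,0]<.8);q=W[m];print("box",len(q),np.percentile(q,(1,99),axis=0).round(3))
boards(W,"tray",(.4,.7,-.5,-.2),c,zl=.15,zh=.175)
p,d,c=snap("top");W=cloud("top",d,c);m=(np.abs(W[...,2]-.12)<.006)&(W[...,0]>.35)&(W[...,1]<-.2)&(W[...,1]>-.65)&(W[...,0]<.8);q=W[m];print("box top",cv2.minAreaRect((q[:,:2]*1000).astype(np.float32)))
m=(np.abs(W[...,2]-.16)<.02);boards(W,"t",(.4,.7,-.5,-.2),c,zl=.15,zh=.17)
E
```

```text
t 55.4 tcp [ 579.8 -342.7  267.1] yAng 93.3 ztool [-0.005  0.004 -1.   ] F [-0.3  0.1 -1.3] open 0.112 ff 30.0
[ 0.58  0.71 -0.24  1.31  0.17  1.14 -1.18]
box 54658 [[ 0.473 -0.561  0.119]
 [ 0.732 -0.267  0.126]]
tray [324. 229.] [ 576.  -340.7] [ 58.7 107.9] 3.2
tray [496. 238.] [ 573.  -491.7] [15.7 55.5] 89.2
tray [482. 321.] [ 496.5 -493.3] [ 7.  33.7] 76.5
box top ((585.8853759765625, -401.65618896484375), (285.5146179199219, 263.03607177734375), 3.0058326721191406)
t [446. 234.] [ 575.  -343.1] [ 58.2 109.1] 3.4
```

View pics/w9.png

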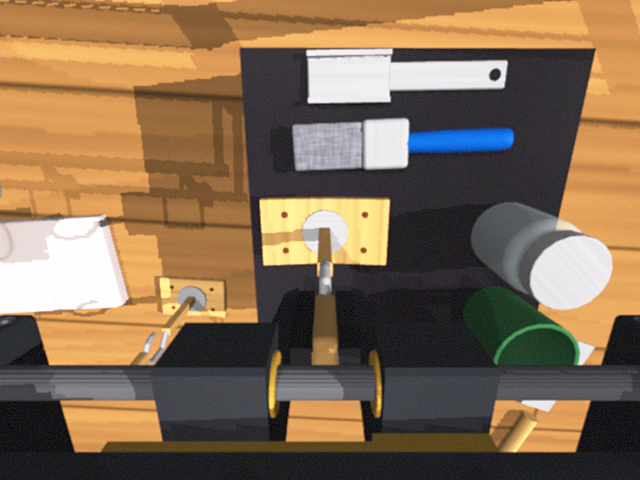

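The tray is over the free left part of the box top. Clear of the brush (row 170) and the jar and cup (columns 465 and up). Setting down.

Call:
step_arm(
  increments=[
    [[-0.8,-0.4,0],[0,0,0]],
    [[0,0,-1],[0,0,0]],
    [[0,0,-1],[0,0,0]],
    [[0,0,-0.6],[0,0,0]],
    [[0,0,-0.2],[0,0,0]],
    [[0,0,-0.1],[0,0,0]],
    [[0,0,0],[0,0,0]],
    [[0,0,0],[0,0,0]],
    [[0,0,0],[0,0,0]],
    [[0,0,0],[0,0,0]],
  ],
)

```text
clock: 56.5
tool_pos: [0.5722, -0.3484, 0.2387]
eef_rot: [1.0, 0.028, -0.002, -0.001]
contact_force: [0.6, -0.0, -0.7]
opening: 0.108
finger_force: 30.0
```

Call:
step_arm(
  increments=[
    [[0,0,-0.1],[0,0,0]],
    [[0,0,0],[0,0,0]],
    [[0,0,0],[0,0,0]],
    [[0,0,0],[0,0,0]],
    [[0,0,0],[0,0,0]],
    [[0,0,0],[0,0,0]],
    [[0,0,0],[0,0,0]],
    [[0,0,0],[0,0,0]],
    [[0,0,0],[0,0,0]],
    [[0,0,0],[0,0,0]],
  ],
)

```text
clock: 57.5
tool_pos: [0.5722, -0.3484, 0.2375]
eef_rot: [1.0, 0.028, -0.002, -0.001]
contact_force: [-0.1, -0.3, 0.1]
opening: 0.109
finger_force: 30.0
```

Call:
step_arm(
  increments=[
    [[0,0,0],[0,0,0]],
    [[0,0,0],[0,0,0]],
    [[0,0,0],[0,0,0]],
    [[0,0,0],[0,0,0]],
    [[0,0,0],[0,0,0]],
    [[0,0,0],[0,0,0]],
    [[0,0,2],[0,0,0]],
    [[0,0,2],[0,0,0]],
    [[0,0,2],[0,0,0]],
    [[0,0,1],[0,0,0]],
  ],
  fingers=0.4,
)

```text
clock: 58.5
tool_pos: [0.5729, -0.3487, 0.3093]
eef_rot: [1.0, 0.028, -0.001, -0.0]
contact_force: [0.5, -0.0, -0.4]
opening: 0.399
finger_force: 0.0
```

```bash
python3 - <<'E'
from h import *
s=st();knob("wrist",(.57,-.35),.04,.25,.31);
p,d,c=snap("wrist");W=cloud("wrist",d,c);boards(W,"tray",(.4,.7,-.47,-.2),c,zl=.126,zh=.145)
boards(W,"short",(.35,.5,-.26,-.1),c)
p,d,c=snap("top");W=cloud("top",d,c);boards(W,"short top",(.35,.5,-.26,-.1),c)
E
```

```text
t 58.5 tcp [ 572.9 -348.7  309.3] yAng 93.2 ztool [-0.001  0.001 -1.   ] F [ 0.5 -0.  -0.4] open 0.399 ff 0.0
wrist n 850 med [ 0.576  -0.3464  0.2982] lo [ 0.5627 -0.3513  0.2536] hi [ 0.5834 -0.3421  0.3029]
tray [339.  96.] [ 688.5 -354.8] [ 9.8 69. ] 4.8
tray [360. 136.] [ 651.3 -389.9] [ 42.1 161.8] 5.4
tray [323. 212.] [ 568.4 -346.9] [ 58.9 108.1] 3.3
short [199. 280.] [ 423.5 -161.5] [90.1 58.5] 89.8
short top [370. 293.] [ 421.6 -165.4] [89.8 54.1] 89.3
```

The tray stands on the box. Now the short one, unmoved at (0.423, -0.163).

Call:
step_arm(
  increments=[
    [[0,0,0],[0,0,-0.4]],
    [[-1,1.2,0],[0,0,-0.4]],
    [[-2,2.2,0],[0,0,-0.4]],
    [[-2,2.5,0],[0,0,-0.4]],
    [[-2,2.5,0],[0,0,-0.4]],
    [[-2,2.5,0],[0,0,-0.4]],
    [[-2,2.5,-1],[0,0,-0.4]],
    [[-2,2.5,-2],[0,0,-0.4]],
    [[-1.7,2.2,-2],[0,0,-0.3]],
    [[0,0.5,-1],[0,0,0]],
  ],
  fingers=0.6,
)

```text
clock: 59.65
tool_pos: [0.4206, -0.1596, 0.2455]
eef_rot: [1.0, -0.001, -0.005, -0.002]
contact_force: [0.2, 0.4, 0.2]
opening: 0.6
finger_force: 0.0
```

```bash
python3 - <<'E'
from h import *
s=st();knob("wrist",(.4235,-.163),.04,.15,.2)
p,d,c=snap("wrist");W=cloud("wrist",d,c);boards(W,"short",(.35,.5,-.26,-.1),c)
E
```

```text
t 59.65 tcp [ 420.6 -159.6  245.5] yAng 89.9 ztool [-0.01   0.004 -1.   ] F [0.2 0.4 0.2] open 0.6 ff 0.0
wrist n 382 med [ 0.4274 -0.1614  0.1814] lo [ 0.4163 -0.1659  0.1532] hi [ 0.4311 -0.1569  0.1831]
short [328. 195.] [ 422.7 -161.2] [90.  58.7] 90.0
```

Call:
step_arm(
  increments=[
    [[-0.1,0,-2],[0,0,0]],
    [[0,0,-3],[0,0,0]],
    [[0,0,-3],[0,0,0]],
    [[0,0,-3],[0,0,0]],
    [[0,0,-1.5],[0,0,0]],
    [[0,0,-0.5],[0,0,0]],
    [[0,0,0],[0,0,0]],
    [[0,0,0],[0,0,0]],
    [[0,0,0],[0,0,0]],
    [[0,0,0],[0,0,0]],
  ],
)

```text
clock: 60.75
tool_pos: [0.4247, -0.1626, 0.1182]
eef_rot: [1.0, -0.003, -0.001, -0.001]
contact_force: [-0.3, -0.9, 0.6]
opening: 0.601
finger_force: 0.0
```

Call:
step_arm(
  increments=[
    [[0,0,0],[0,0,0]],
    [[0,0,0],[0,0,0]],
    [[0,0,0],[0,0,0]],
    [[0,0,0],[0,0,0]],
    [[0,0,0],[0,0,0]],
    [[0,0,0],[0,0,0]],
    [[0,0,0],[0,0,0]],
    [[0,0,0],[0,0,0]],
    [[0,0,0],[0,0,0]],
    [[0,0,0],[0,0,0]],
  ],
  fingers=0,
)

```text
clock: 61.75
tool_pos: [0.4241, -0.1624, 0.1174]
eef_rot: [1.0, -0.002, -0.002, -0.001]
contact_force: [0.0, 0.2, -0.2]
opening: 0.108
finger_force: 30.0
```

```bash
python3 - <<'E'
from h import *
s=st();p,d,c=snap("wrist");W=cloud("wrist",d,c);t=s["tool_pos"];m=(np.hypot(W[...,0]-t[0],W[...,1]-t[1])<.03)&(W[...,2]>.04)&(W[...,2]<.09);q=W[m];print(np.median(q,0).round(4))
E
```

```text
t 61.75 tcp [ 424.1 -162.4  117.4] yAng 89.7 ztool [-0.004  0.002 -1.   ] F [ 0.   0.2 -0.2] open 0.108 ff 30.0
[ 0.4278 -0.1614  0.0684]
```

Call:
step_arm(
  increments=[
    [[0,0,2],[0,0,0]],
    [[0,0,2],[0,0,0]],
    [[0.5,2.4,0],[0,0,0]],
    [[0.5,2.4,0],[0,0,0]],
    [[0.5,2.4,0],[0,0,0]],
    [[0.5,2.4,0],[0,0,0]],
    [[0.5,2.4,0],[0,0,0]],
    [[0.5,2.4,0],[0,0,0]],
    [[0.5,2.4,0],[0,0,0]],
    [[0.5,2.4,0],[0,0,0]],
  ],
)

```text
clock: 62.8
tool_pos: [0.464, 0.0306, 0.1573]
eef_rot: [1.0, -0.002, -0.002, -0.001]
contact_force: [-0.4, -0.0, -2.5]
opening: 0.113
finger_force: 30.0
```

Call:
step_arm(
  increments=[
    [[0,0,0],[0,0,0]],
    [[0,0,-1],[0,0,0]],
    [[0,0,-0.6],[0,0,0]],
    [[0,0,-0.2],[0,0,0]],
    [[0,0,-0.1],[0,0,0]],
    [[0,0,-0.1],[0,0,0]],
    [[0,0,0],[0,0,0]],
    [[0,0,0],[0,0,0]],
    [[0,0,0],[0,0,0]],
    [[0,0,0],[0,0,0]],
  ],
)

```text
clock: 63.8
tool_pos: [0.4641, 0.0297, 0.1375]
eef_rot: [1.0, -0.002, -0.002, -0.001]
contact_force: [-0.1, -0.6, -2.4]
opening: 0.109
finger_force: 30.0
```

Call:
step_arm(
  increments=[
    [[0,0,0],[0,0,0]],
    [[0,0,0],[0,0,0]],
    [[0,0,0],[0,0,0]],
    [[0,0,0],[0,0,0]],
    [[0,0,0],[0,0,0]],
    [[0,0,0],[0,0,0]],
    [[0,0,2],[0,0,0]],
    [[0,0,3],[0,0,0]],
    [[0,0,3],[0,0,0]],
    [[0,0,1],[0,0,0]],
  ],
  fingers=0.5,
)

```text
clock: 64.8
tool_pos: [0.4656, 0.0299, 0.2298]
eef_rot: [1.0, -0.003, 0.0, -0.002]
contact_force: [0.5, 0.4, 0.1]
opening: 0.502
finger_force: 0.0
```

```bash
python3 - <<'E'
from h import *
s=st();knob("wrist",(.463,.03),.03,.15,.21);knob("scene",(.463,.03),.03,.15,.21)
p,d,c=snap("wrist");W=cloud("wrist",d,c);boards(W,"wr",(.3,.6,-.2,.4),c,zl=.026,zh=.04)
E
```

```text
t 64.8 tcp [465.6  29.9 229.8] yAng 89.7 ztool [ 0.001  0.003 -1.   ] F [0.5 0.4 0.1] open 0.502 ff 0.0
wrist n 662 med [0.4702 0.0309 0.1998] lo [0.4569 0.0263 0.1547] hi [0.4776 0.0354 0.2031]
scene n 117 med [0.4672 0.0343 0.1812] lo [0.4531 0.0266 0.1536] hi [0.476  0.0376 0.2027]
wr [325. 206.] [463.2  31. ] [90.1 57.7] 89.8
```

Call:
step_arm(
  increments=[
    [[0.1,0.2,0],[0,0,8.5]],
    [[0.1,0.2,0],[0,0,8.5]],
    [[0.1,0.2,0],[0,0,8.5]],
    [[0.1,0.2,0],[0,0,8.5]],
    [[0.1,0.2,0],[0,0,8.5]],
    [[0.1,0.2,0],[0,0,8.5]],
    [[0.1,0.2,0],[0,0,8.5]],
    [[0,0.2,0],[0,0,8.5]],
    [[0,0.2,0],[0,0,8.5]],
    [[0,0.1,0],[0,0,8.5]],
  ],
  fingers=0,
)

```text
clock: 65.95
tool_pos: [0.4699, 0.0487, 0.2256]
eef_rot: [0.737, 0.676, -0.003, -0.001]
contact_force: [0.1, 0.5, 0.1]
opening: -0.002
finger_force: 0.0
```

Call:
step_arm(
  increments=[
    [[0,0,0],[0,0,5]],
    [[0,0,0],[-8.3,0,0]],
    [[0,0,0],[-8.3,0,0]],
    [[0,0,0],[-8.3,0,0]],
    [[0,0,-4],[0,0,0]],
    [[0,0,-4],[0,0,0]],
    [[0,0,-4],[0,0,0]],
    [[0,0,-4],[0,0,0]],
    [[0,0,-3],[0,0,0]],
    [[0,0,-1.5],[0,0,0]],
  ],
)

```text
clock: 66.95
tool_pos: [0.4682, 0.0479, 0.0185]
eef_rot: [0.691, 0.689, -0.157, 0.152]
contact_force: [-0.1, -0.4, 0.0]
opening: 0.004
finger_force: 0.0
```

Call:
step_arm(
  increments=[
    [[0,0,0],[0,0,0]],
    [[0,0,0],[0,0,0]],
    [[0,0,0],[0,0,0]],
    [[0,0,0],[0,0,0]],
    [[0,0,0],[0,0,0]],
    [[0,0,0],[0,0,0]],
    [[0,0,0],[0,0,0]],
    [[0,0,0],[0,0,0]],
    [[0,0,0],[0,0,0]],
    [[0,0,0],[0,0,0]],
  ],
)

```text
clock: 67.95
tool_pos: [0.4711, 0.0486, 0.0224]
eef_rot: [0.692, 0.688, -0.154, 0.153]
contact_force: [-0.4, 0.4, -0.2]
opening: 0.006
finger_force: 0.0
```

```bash
python3 - <<'E'
from h import *
s=st();knob("scene",(.463,.03),.03,.15,.21)
E
```

```text
t 67.95 tcp [471.1  48.6  22.4] yAng 179.7 ztool [-0.002 -0.425 -0.905] F [-0.4  0.4 -0.2] open 0.006 ff 0.0
scene n 119 med [0.4677 0.0338 0.1797] lo [0.4525 0.0271 0.1524] hi [0.4772 0.0374 0.2016]
```

Contact is expected near TCP z 0.005, so down 18 mm.

Call:
step_arm(
  increments=[
    [[0,0,-0.7],[0,0,0]],
    [[0,0,-0.4],[0,0,0]],
    [[0,0,-0.3],[0,0,0]],
    [[0,0,-0.1],[0,0,0]],
    [[0,0,-0.1],[0,0,0]],
    [[0,0,-0.1],[0,0,0]],
    [[0,0,-0.1],[0,0,0]],
    [[0,0,0],[0,0,0]],
    [[0,0,0],[0,0,0]],
    [[0,0,0],[0,0,0]],
  ],
)

```text
clock: 69.0
tool_pos: [0.4712, 0.0486, 0.0046]
eef_rot: [0.692, 0.688, -0.154, 0.153]
contact_force: [-0.5, 1.1, 2.1]
opening: 0.004
finger_force: 1.1
```

```bash
python3 - <<'E'
from h import *
s=st();knob("scene",(.463,.03),.03,.15,.21)
E
```

```text
t 69.0 tcp [471.2  48.6   4.6] yAng 179.7 ztool [-0.002 -0.425 -0.905] F [-0.5  1.1  2.1] open 0.004 ff 1.1
scene n 119 med [0.4674 0.0339 0.1796] lo [0.4525 0.0263 0.1529] hi [0.477  0.0376 0.2021]
```

Call:
step_arm(
  increments=[
    [[0,0,-0.1],[0,0,0]],
    [[0,0,0],[0,0,0]],
    [[0,0,0],[0,0,0]],
    [[0,0,0],[0,0,0]],
    [[0,0,0],[0,0,0]],
    [[0,0,0],[0,0,0]],
    [[0,0,0],[0,0,0]],
    [[0,0,0],[0,0,0]],
    [[0,0,0],[0,0,0]],
    [[0,0,0],[0,0,0]],
  ],
)

```text
clock: 70.05
tool_pos: [0.4712, 0.0486, 0.0042]
eef_rot: [0.692, 0.688, -0.154, 0.154]
contact_force: [-1.2, 1.1, 9.2]
opening: 0.005
finger_force: 4.6
```

```bash
python3 - <<'E'
from h import *
s=st();knob("scene",(.463,.03),.03,.15,.21)
E
```

```text
t 70.05 tcp [471.2  48.6   4.2] yAng 179.7 ztool [-0.002 -0.425 -0.905] F [-1.2  1.1  9.2] open 0.005 ff 4.6
scene n 117 med [0.4674 0.0344 0.1819] lo [0.4538 0.0264 0.1547] hi [0.4767 0.038  0.2015]
```

Call:
step_arm(
  increments=[
    [[0,0,2],[0,0,0]],
    [[0,0,5],[0,0,0]],
    [[0,0,5],[0,0,0]],
    [[0,0,5],[0,0,0]],
    [[0,0,5],[0,0,0]],
    [[0,-0.5,0],[7.9,0,0]],
    [[0,-0.5,0],[7.9,0,0]],
    [[0,-0.5,0],[7.9,0,0]],
    [[0,-0.5,0],[7.9,0,0]],
    [[0,-0.5,0],[7.9,0,0]],
  ],
)

```text
clock: 71.1
tool_pos: [0.4717, 0.0233, 0.2245]
eef_rot: [0.703, 0.7, 0.09, -0.09]
contact_force: [0.9, 0.7, -1.3]
opening: 0.006
finger_force: 0.0
```

Call:
step_arm(
  increments=[
    [[0,-0.5,0],[7.9,0,0]],
    [[0,-0.5,0],[7.9,0,0]],
    [[0,0,-4],[0,0,0]],
    [[0,0,-4],[0,0,0]],
    [[0,0,-4],[0,0,0]],
    [[0,0,-4],[0,0,0]],
    [[0,0,-3],[0,0,0]],
    [[0,0,-1.2],[0,0,0]],
    [[0,0,0],[0,0,0]],
    [[0,0,0],[0,0,0]],
  ],
)

```text
clock: 72.1
tool_pos: [0.4717, 0.0139, 0.0224]
eef_rot: [0.684, 0.681, 0.183, -0.185]
contact_force: [0.1, 0.2, 0.6]
opening: 0.005
finger_force: 0.0
```

Call:
step_arm(
  increments=[
    [[0,0,0],[0,0,0]],
    [[0,0,-0.6],[0,0,0]],
    [[0,0,-0.5],[0,0,0]],
    [[0,0,-0.2],[0,0,0]],
    [[0,0,-0.2],[0,0,0]],
    [[0,0,-0.1],[0,0,0]],
    [[0,0,-0.1],[0,0,0]],
    [[0,0,0],[0,0,0]],
    [[0,0,0],[0,0,0]],
    [[0,0,0],[0,0,0]],
  ],
)

```text
clock: 73.1
tool_pos: [0.4711, 0.0137, 0.0059]
eef_rot: [0.684, 0.682, 0.183, -0.185]
contact_force: [-3.1, -5.7, 17.2]
opening: 0.004
finger_force: 8.6
```

```bash
python3 - <<'E'
from h import *
s=st();knob("scene",(.463,.03),.03,.15,.21)
E
```

```text
t 73.1 tcp [471.1  13.7   5.9] yAng 179.9 ztool [-0.002  0.503 -0.864] F [-3.1 -5.7 17.2] open 0.004 ff 8.6
scene n 120 med [0.4673 0.0341 0.1814] lo [0.4534 0.0265 0.1526] hi [0.4781 0.0376 0.202 ]
```

The short tray is sound too. I'll regrip it for the right hanger.

Call:
step_arm(
  increments=[
    [[0,0,0.2],[0,0,0]],
    [[0,0,2],[0,0,0]],
    [[0,0,5],[0,0,0]],
    [[0,0,5],[0,0,0]],
    [[0,0,5],[0,0,0]],
    [[0,0,4.3],[0,0,0]],
    [[0,0.4,0],[-7.5,0,0]],
    [[0,0.4,0],[-7.5,0,0]],
    [[0,0.4,0],[-7.5,0,0]],
    [[0,0.4,0],[-7.7,0,0]],
  ],
)

```text
clock: 74.15
tool_pos: [0.4715, 0.0293, 0.2205]
eef_rot: [0.709, 0.705, -0.002, 0.002]
contact_force: [0.5, 0.8, -0.7]
opening: 0.005
finger_force: 0.0
```

Call:
step_arm(
  increments=[
    [[0,0,0],[0,0,-8.5]],
    [[0,0,0],[0,0,-8.5]],
    [[0,0,0],[0,0,-8.5]],
    [[0,0,0],[0,0,-8.5]],
    [[0,0,0],[0,0,-8.5]],
    [[0,0,0],[0,0,-8.5]],
    [[0,0,0],[0,0,-8.5]],
    [[0,0,0],[0,0,-8.5]],
    [[0,0,0],[0,0,-8.5]],
    [[0,0,0],[0,0,-8.5]],
  ],
  fingers=0.6,
)

```text
clock: 75.15
tool_pos: [0.4707, 0.0299, 0.2193]
eef_rot: [0.999, 0.038, -0.0, -0.001]
contact_force: [-0.1, -0.1, -0.4]
opening: 0.598
finger_force: 0.0
```

Call:
step_arm(
  increments=[
    [[-0.5,0,0],[0,0,-5]],
    [[0,0,0],[0,0,0]],
    [[0,0,0],[0,0,0]],
    [[0,0,0],[0,0,0]],
    [[0,0,0],[0,0,0]],
    [[0,0,0],[0,0,0]],
    [[0,0,0],[0,0,0]],
    [[0,0,0],[0,0,0]],
    [[0,0,0],[0,0,0]],
    [[0,0,0],[0,0,0]],
  ],
)

```text
clock: 76.15
tool_pos: [0.4661, 0.0296, 0.2194]
eef_rot: [1.0, -0.002, -0.0, -0.001]
contact_force: [0.2, -0.1, -0.3]
opening: 0.602
finger_force: 0.0
```

```bash
python3 - <<'E'
from h import *
s=st();knob("wrist",(.463,.03),.03,.15,.21)
E
```

```text
t 76.15 tcp [466.1  29.6 219.4] yAng 89.7 ztool [-0.     0.002 -1.   ] F [ 0.2 -0.1 -0.3] open 0.602 ff 0.0
wrist n 750 med [0.4703 0.0306 0.1985] lo [0.4572 0.0262 0.1534] hi [0.4777 0.0355 0.2029]
```

Call:
step_arm(
  increments=[
    [[-0.1,0,-2],[0,0,0]],
    [[0,0,-2],[0,0,0]],
    [[0,0,-2],[0,0,0]],
    [[0,0,-1.5],[0,0,0]],
    [[0,0,-0.7],[0,0,0]],
    [[0,0,0],[0,0,0]],
    [[0,0,0],[0,0,0]],
    [[0,0,0],[0,0,0]],
    [[0,0,0],[0,0,0]],
    [[0,0,0],[0,0,0]],
  ],
)

```text
clock: 77.2
tool_pos: [0.4654, 0.0297, 0.1379]
eef_rot: [1.0, -0.002, 0.0, -0.001]
contact_force: [-0.7, 0.6, 0.8]
opening: 0.603
finger_force: 0.0
```

Call:
step_arm(
  increments=[
    [[0,0,0],[0,0,0]],
    [[0,0,0],[0,0,0]],
    [[0,0,0],[0,0,0]],
    [[0,0,0],[0,0,0]],
    [[0,0,0],[0,0,0]],
    [[0,0,0],[0,0,0]],
    [[0,0,0],[0,0,0]],
    [[0,0,0],[0,0,0]],
    [[0,0,0],[0,0,0]],
    [[0,0,0],[0,0,0]],
  ],
  fingers=0,
)

```text
clock: 78.2
tool_pos: [0.4651, 0.0296, 0.1374]
eef_rot: [1.0, -0.002, -0.0, -0.001]
contact_force: [-0.5, 0.3, -0.7]
opening: 0.109
finger_force: 30.0
```

Call:
step_arm(
  increments=[
    [[0,0,3],[0,0,0]],
    [[0,0,3],[0,0,0]],
    [[0,0,3],[0,0,0]],
    [[1.6,-2,0],[0,0,0]],
    [[1.6,-3,0],[0,0,0]],
    [[1.6,-3,0],[0,0,0]],
    [[1.6,-3,0],[0,0,0]],
    [[0,-1.4,0],[0,0,0]],
    [[0,0,0],[0,0,0]],
    [[0,0,0],[0,0,0]],
  ],
)

```text
clock: 79.2
tool_pos: [0.5282, -0.0931, 0.2271]
eef_rot: [1.0, -0.002, -0.001, -0.002]
contact_force: [0.1, 1.0, -1.0]
opening: 0.111
finger_force: 30.0
```

```bash
python3 - <<'E'
from h import *
s=st();print(s["q"].round(2))
p,d,c=snap("wrist");W=cloud("wrist",d,c);loop("wr",-.0945,W)
t=s["tool_pos"]
for a,b in((.22,.24),(.16,.2)):
    m=(np.hypot(W[...,0]-t[0],W[...,1]-t[1])<.03)&(W[...,2]>a)&(W[...,2]<b);q=W[m];print(a,len(q),np.median(q,0).round(4),q.min(0).round(3),q.max(0).round(3))
E
```

```text
t 79.2 tcp [528.2 -93.1 227.1] yAng 89.8 ztool [-0.002  0.004 -1.   ] F [ 0.1  1.  -1. ] open 0.111 ff 30.0
[ 0.17  0.54 -0.13  1.81  0.09  0.8  -1.58]
wr 4954 1257 bar [ 0.6068 -0.0941  0.2196] x [0.6038 0.6582] y [-0.1206 -0.0675]
0.22 76 [ 0.5426 -0.0923  0.2367] [ 0.54  -0.095  0.231] [ 0.543 -0.089  0.24 ]
0.16 263 [ 0.531  -0.0915  0.182 ] [ 0.53  -0.097  0.16 ] [ 0.532 -0.087  0.2  ]
```

Call:
step_arm(
  increments=[
    [[1.2,-0.1,0],[0,0,0]],
    [[1.2,0,0],[0,0,0]],
    [[1.2,0,0],[0,0,0]],
    [[1,0,0],[0,0,0]],
    [[1,0,0],[0,0,0]],
    [[1,0,0],[0,0,0]],
    [[1,0,0],[0,0,0]],
    [[0.5,0,0],[0,0,0]],
    [[0,0,0],[0,0,0]],
    [[0,0,0],[0,0,0]],
  ],
)

```text
clock: 80.25
tool_pos: [0.6096, -0.0951, 0.2273]
eef_rot: [1.0, -0.002, -0.001, -0.001]
contact_force: [-0.9, 0.3, -0.9]
opening: 0.109
finger_force: 30.0
```

```bash
python3 - <<'E'
from h import *
s=st()
p,d,c=snap("wrist");W=cloud("wrist",d,c);loop("wr",-.0945,W,.59)
t=s["tool_pos"];m=(np.hypot(W[...,0]-t[0],W[...,1]-t[1])<.03)&(W[...,2]>.16)&(W[...,2]<.2);q=W[m];print(np.median(q,0).round(4))
E
```

```text
t 80.25 tcp [609.6 -95.1 227.3] yAng 89.7 ztool [-0.001  0.002 -1.   ] F [-0.9  0.3 -0.9] open 0.109 ff 30.0
wr 3241 820 bar [ 0.608  -0.0978  0.2195] x [0.6049 0.6583] y [-0.1206 -0.0674]
[ 0.6124 -0.0936  0.1824]
```

Aligned: the post axis is at x 0.607, the bar at 0.607. Lowering 31 mm and releasing.

Call:
step_arm(
  increments=[
    [[0,0,-0.8],[0,0,0]],
    [[0,0,-0.8],[0,0,0]],
    [[0,0,-0.6],[0,0,0]],
    [[0,0,-0.4],[0,0,0]],
    [[0,0,-0.2],[0,0,0]],
    [[0,0,-0.1],[0,0,0]],
    [[0,0,-0.1],[0,0,0]],
    [[0,0,-0.1],[0,0,0]],
    [[0,0,0],[0,0,0]],
    [[0,0,0],[0,0,0]],
  ],
)

```text
clock: 81.3
tool_pos: [0.6104, -0.0954, 0.1968]
eef_rot: [1.0, -0.002, 0.0, -0.001]
contact_force: [-0.4, 0.2, 0.2]
opening: 0.11
finger_force: 30.0
```

Call:
step_arm(
  increments=[
    [[0,0,0],[0,0,0]],
    [[0,0,0],[0,0,0]],
    [[0,0,0],[0,0,0]],
    [[0,0,0],[0,0,0]],
    [[0,0,0],[0,0,0]],
    [[0,0,0],[0,0,0]],
    [[0,0,0],[0,0,0]],
    [[0,0,0],[0,0,0]],
    [[0,0,0],[0,0,0]],
    [[0,0,0],[0,0,0]],
  ],
  fingers=0.3,
)

```text
clock: 82.3
tool_pos: [0.6101, -0.0954, 0.1964]
eef_rot: [1.0, -0.002, -0.0, -0.001]
contact_force: [-0.5, -0.8, 0.0]
opening: 0.301
finger_force: 0.0
```

Call:
step_arm(
  increments=[
    [[0,0,1],[0,0,0]],
    [[0,0,1.5],[0,0,0]],
    [[0,0,2],[0,0,0]],
    [[0,0,2],[0,0,0]],
    [[-2,0,0],[0,0,0]],
    [[-4,0,0],[0,0,0]],
    [[-4,0,0],[0,0,0]],
    [[-4,0,0],[0,0,0]],
    [[-3,0,0],[0,0,0]],
    [[0,0,0],[0,0,0]],
  ],
)

```text
clock: 83.3
tool_pos: [0.4356, -0.0958, 0.2621]
eef_rot: [1.0, -0.003, -0.002, -0.001]
contact_force: [1.1, -0.2, -0.2]
opening: 0.299
finger_force: 0.0
```

```bash
python3 - <<'E'
from h import *
s=st();p=snap("scene")[0];cv2.imwrite("pics/f.png",cv2.resize(p[100:400,130:480],None,fx=2,fy=2,interpolation=2)[...,::-1])
E
```

```text
t 83.3 tcp [435.6 -95.8 262.1] yAng 89.6 ztool [-0.004  0.002 -1.   ] F [ 1.1 -0.2 -0.2] open 0.299 ff 0.0
```

View pics/f.png

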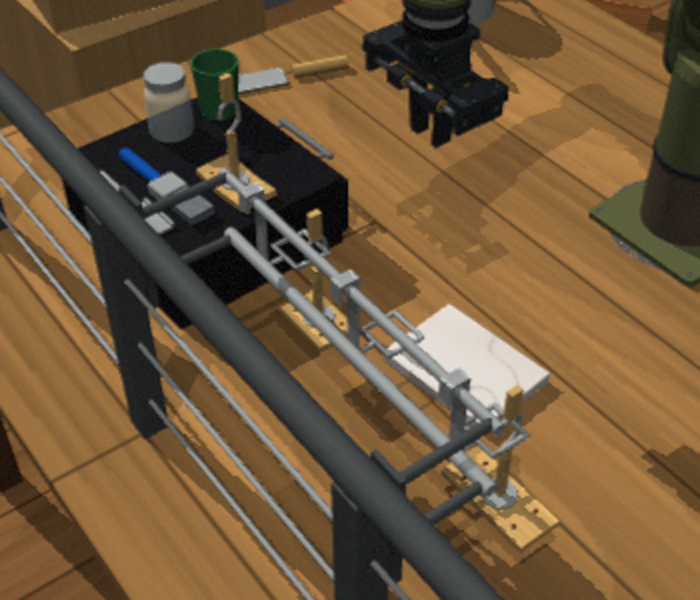

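The long tray hangs left (505,450), the short one hangs right (315,270), and the middle one stands on the box (235,170), with cup, jar, brush and shoe horn undisturbed. I'll let it settle briefly, then hand in.

Call:
step_arm(
  increments=[
    [[0,0,0],[0,0,0]],
    [[0,0,0],[0,0,0]],
    [[0,0,0],[0,0,0]],
    [[0,0,0],[0,0,0]],
    [[0,0,0],[0,0,0]],
    [[0,0,0],[0,0,0]],
    [[0,0,0],[0,0,0]],
    [[0,0,0],[0,0,0]],
    [[0,0,0],[0,0,0]],
    [[0,0,0],[0,0,0]],
  ],
)

```text
clock: 84.35
tool_pos: [0.4401, -0.0954, 0.2614]
eef_rot: [1.0, -0.002, -0.0, -0.001]
contact_force: [-0.3, -0.8, -0.2]
opening: 0.297
finger_force: 0.0
```

```bash
python3 - <<'E'
from h import *
p,d,c=snap("scene");W=cloud("scene",d,c)
for y in(.247,-.094):
    q=W[(np.hypot(W[...,0]-.61,W[...,1]-y)<.03)&(W[...,2]>.232)&(W[...,2]<.29)];print(len(q),np.median(q,0).round(4),q[:,2].max().round(3))
print(r.finish_job())
E
```

```text
105 [0.6112 0.2514 0.2493] 0.264
84 [ 0.611  -0.0904  0.2491] 0.262
the job is handed in; nothing more can be done
None
```

The job is handed in at about 84 s of the 210 s allowed: the long and short trays are sound and hang from the left and right hangers, and the middle one rocked at both ends and stands upright on the box.

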